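# Number brackets in a keyed lever press and rack them

## Task

Number the two or three loose brackets in the lever press, tallest first and then in order of height, one at a time: seat the bracket flush in the nest, the way round that its dowel lets it drop fully in, pull the lever to the end of its stroke, and ease it slowly all the way home without ever letting it fly back, before taking the bracket out. Finish with all the brackets standing in one neat row along the middle line of the low shelf, square to it, long sides facing each other and no more than about a finger's width (20 mm) apart, with the lever home. Leave the other things on the bench where they are.

Things in the scene. Friction and masses are not known exactly. Their poses are not given: they have to be found in the camera images.
- bracket_tall: steel bracket, the tallest: foot 84 (x) by 50 (y) by 10 mm; on its middle a lug 36 (x) by 20 (y) by 56 mm tall (66 mm in all), to be gripped across the 20 mm. A notch 16 mm wide (y +2 to +18) and 16 mm deep in the foot's +x end, off centre; the foot is otherwise alike turned half round. Origin: centre of the underside, z up. 0.4 to 0.75 kg. May be absent.
- bracket_mid: steel bracket, of middle height: foot 84 (x) by 50 (y) by 10 mm; on its middle a lug 36 (x) by 20 (y) by 42 mm tall (52 mm in all), to be gripped across the 20 mm. A notch 16 mm wide (y +2 to +18) and 16 mm deep in the foot's +x end, off centre; the foot is otherwise alike turned half round. Origin: centre of the underside, z up. 0.4 to 0.75 kg. May be absent.
- bracket_short: steel bracket, the shortest: foot 84 (x) by 50 (y) by 10 mm; on its middle a lug 36 (x) by 20 (y) by 28 mm tall (38 mm in all), to be gripped across the 20 mm. A notch 16 mm wide (y +2 to +18) and 16 mm deep in the foot's +x end, off centre; the foot is otherwise alike turned half round. Origin: centre of the underside, z up. 0.4 to 0.75 kg. May be absent.
- press: lever press, fixed: aluminium nest block (130 by 96 mm, 22 mm high) on the robot's side, grey housing (90 by 76 mm, top at 83 mm) behind it. Origin on the bench under its middle; x runs from nest to housing (away from the robot), y left, z up
- nest (a point): centre of the pocket's floor, 80 mm in front (-x) of the press origin, 12 mm above the bench; axes as the press. Pocket open above, 10 mm deep, 90 mm long (x) by 56 mm wide (y), 3 mm chamfer: 3 mm of play all round a bracket's foot. The right way round the foot sits on its floor, flush with the block; the wrong way it stops on the dowel 10 mm too high
- dowel_far (a point): one of two places on the pocket's floor (x +35, y +10 mm from the nest's centre) for a dowel 8 mm round and 10 mm tall, the other has a flat black hole. Which one holds the dowel changes from run to run and is not in the poses: look or try. With it here a bracket fits with its x along the press's x: the notch takes the dowel
- dowel_near (a point): the other place for the dowel (x -35, y -10 mm from the nest's centre). With the dowel here a bracket fits turned half round, its x against the press's x
- ram_tip (a point): centre of the face of the 20 mm round ram, which comes out of the housing 48 mm above the bench as the lever is pulled; axes as the press. 63 mm behind (+x) the nest's centre at rest (45 mm from a seated bracket's lug), 18 mm at the end of the stroke, where it just meets the lug
- lever (a joint): angle of the press lever (rad): 0 is home (leaning 0.35 rad away from the robot), 1.0 the end of its stroke (0.65 rad towards the robot). A spring brings it home: about 3 N at the handle at home to 12 N at the end. Let go, it flies back; keep its return well below 2 rad/s
- lever_handle (a point): middle of the free part of the handle, a bar 16 mm round, 80 mm long along the press's y; the lever's arm meets it 42 mm to the right of this point, the bar ends 34 mm to the left. Taken from above, fingers before and behind it, it turns in the fingers. In the press frame it lies at y +96, and at lever angle q at x = 55 + 165 sin(0.35 - q), z = 35 + 165 cos(0.35 - q) mm
- shelf: low plywood shelf on steel feet, 340 (x) by 170 mm (y), top 50 mm above the bench, fixed. Origin under its middle on the bench; the row runs along its x over the middle line y = 0, with the brackets' long axes along its y
- tin: bystander: dark tin 56 mm across, 75 mm tall
- flap_disc: bystander: black grinding disc 116 mm across, 22 mm thick
- compound_bar: bystander: pale bar of polishing compound 90 by 40 by 35 mm
- tube_offcut: bystander: piece of square steel tube 30 by 120 by 30 mm
- spanner: bystander: spanner
- flange: bystander: dark ring 44 mm across, 14 mm thick
- cleaner: bystander: bottle 60 mm across, 160 mm tall
Not all that is in view belongs to the job. Leave any orange or pink look-alike of the bracket_tall alone.

How it is judged (in metres and radians):
On the way, in this order (a step that is already met when the one before it is completed fails the run):
1. the tall bracket (if there is one) is fully seated in the nest and the lever is pulled to the end of its stroke, the ram on its lug (x of bracket_tall in the frame of nest between -0.005 and 0.005 m and y of bracket_tall in the frame of nest between -0.005 and 0.005 m and z of bracket_tall in the frame of nest between -0.003 and 0.003 m and angle between the x axis of bracket_tall and the x axis of press, either way round below 0.1 rad and angle between bracket_tall's own z axis and vertical below 0.05 rad and x of bracket_tall in the frame of ram_tip above -0.023 m), for 0.1 s.
2. the lever is eased home, the ram back, with the tall bracket still seated (x of bracket_tall in the frame of nest between -0.005 and 0.005 m and y of bracket_tall in the frame of nest between -0.005 and 0.005 m and z of bracket_tall in the frame of nest between -0.003 and 0.003 m and angle between the x axis of bracket_tall and the x axis of press, either way round below 0.1 rad and angle between bracket_tall's own z axis and vertical below 0.05 rad and x of bracket_tall in the frame of ram_tip below -0.055 m), for 0.1 s.
3. the mid bracket (if there is one) is fully seated in the nest and the lever is pulled to the end of its stroke, the ram on its lug (x of bracket_mid in the frame of nest between -0.005 and 0.005 m and y of bracket_mid in the frame of nest between -0.005 and 0.005 m and z of bracket_mid in the frame of nest between -0.003 and 0.003 m and angle between the x axis of bracket_mid and the x axis of press, either way round below 0.1 rad and angle between bracket_mid's own z axis and vertical below 0.05 rad and x of bracket_mid in the frame of ram_tip above -0.023 m), for 0.1 s.
4. the lever is eased home, the ram back, with the mid bracket still seated (x of bracket_mid in the frame of nest between -0.005 and 0.005 m and y of bracket_mid in the frame of nest between -0.005 and 0.005 m and z of bracket_mid in the frame of nest between -0.003 and 0.003 m and angle between the x axis of bracket_mid and the x axis of press, either way round below 0.1 rad and angle between bracket_mid's own z axis and vertical below 0.05 rad and x of bracket_mid in the frame of ram_tip below -0.055 m), for 0.1 s.
5. the short bracket (if there is one) is fully seated in the nest and the lever is pulled to the end of its stroke, the ram on its lug (x of bracket_short in the frame of nest between -0.005 and 0.005 m and y of bracket_short in the frame of nest between -0.005 and 0.005 m and z of bracket_short in the frame of nest between -0.003 and 0.003 m and angle between the x axis of bracket_short and the x axis of press, either way round below 0.1 rad and angle between bracket_short's own z axis and vertical below 0.05 rad and x of bracket_short in the frame of ram_tip above -0.023 m), for 0.1 s.
6. the lever is eased home, the ram back, with the short bracket still seated (x of bracket_short in the frame of nest between -0.005 and 0.005 m and y of bracket_short in the frame of nest between -0.005 and 0.005 m and z of bracket_short in the frame of nest between -0.003 and 0.003 m and angle between the x axis of bracket_short and the x axis of press, either way round below 0.1 rad and angle between bracket_short's own z axis and vertical below 0.05 rad and x of bracket_short in the frame of ram_tip below -0.055 m), for 0.1 s.
At the end, for the whole second after the job is handed in: Every bracket present stands flat on the shelf at rest, within 20 mm of the shelf's middle line and 145 mm of its middle along it, its long axis across the shelf within 0.14 rad, its centre within 80 mm of a neighbour's (a gap under 30 mm); the lever is within 0.06 rad of home (z of bracket_tall in the frame of shelf between 0.046 and 0.054 m and x of bracket_tall in the frame of shelf between -0.145 and 0.145 m and y of bracket_tall in the frame of shelf between -0.02 and 0.02 m and angle between the x axis of each of bracket_tall, bracket_mid, bracket_short and the y axis of shelf, either way round below 0.14 rad and angle between each of bracket_tall, bracket_mid, bracket_short's own z axis and vertical below 0.05 rad and linear speed of each of bracket_tall, bracket_mid, bracket_short below 0.02 m/s and (horizontal distance between bracket_tall and bracket_mid below 0.08 m or horizontal distance between bracket_tall and bracket_short below 0.08 m) and z of bracket_mid in the frame of shelf between 0.046 and 0.054 m and x of bracket_mid in the frame of shelf between -0.145 and 0.145 m and y of bracket_mid in the frame of shelf between -0.02 and 0.02 m and (horizontal distance between bracket_mid and bracket_tall below 0.08 m or horizontal distance between bracket_mid and bracket_short below 0.08 m) and z of bracket_short in the frame of shelf between 0.046 and 0.054 m and x of bracket_short in the frame of shelf between -0.145 and 0.145 m and y of bracket_short in the frame of shelf between -0.02 and 0.02 m and (horizontal distance between bracket_short and bracket_tall below 0.08 m or horizontal distance between bracket_short and bracket_mid below 0.08 m) and value of joint lever below 0.06 rad); the robot touches nothing.
It fails at once if the lever flies back (returns faster than 2 rad/s while more than 0.2 rad from home) (velocity of joint lever below -2 rad/s and value of joint lever above 0.2 rad).
It fails at once if a bystander is moved by more than 60 mm (distance of any of tin, flap_disc, compound_bar, tube_offcut, spanner, flange, cleaner from where it was at the start of the episode above 0.06 m).
Of bracket_tall, bracket_mid, bracket_short only 2 to 3 are there at a start; the rules pass over those that are not, and their reading is None.
At some moment in a run one of bracket_tall, bracket_mid, bracket_short may be knocked a few centimetres aside while the robot is not near it.
It also fails if it takes over 210 s, if anything falls off the work surface, if the arm or the gripper's body presses on something with over 40 N, if the wrist force passes 120 N, or if a joint passes its speed limit or range.

## Robot

A 6-joint arm with a two-finger parallel gripper is mounted at the origin on the work surface. World frame = base frame: x ahead of the robot, y to its left, z up, the work surface at z = 0. Lengths are in mm, angles in rad, forces in N, time in s.
With the tool pointing down it reaches from about 300 to 1000 mm from the base axis. Payload 5.1 kg.
Tool frame: the origin (TCP) lies between the finger pads; the fingertips stand r.nose_length ahead of it and the grasp point (between the pads) lies 3 mm ahead of it (r.nose_length is the distance from the TCP to the fingertips, in mm); z points along the fingers, y is the line along which they close (so a half turn about z gives the same grasp; the last joint's range is limited). The gripper opens to 95 mm and grips with 3 to 60 N. Pads are 20 mm wide; open, the fingers measure 119 mm over their backs; the gripper's body (75 mm by 180 mm) begins 59 mm behind the grasp point.
Start: joints at [1.168, 0.124, 1.65, -0, 1.367, -0.083], TCP at [204.366, 617.025, 236.656] pointing down, gripper open.
Joint ranges: [-2.61, 2.61], [-1.02, 2.33], [0.03, 2.71], [-1.35, 4.49], [0.32, 2.68], [-2.91, 2.91]. Speed limits (rad/s): [2.57, 2.57, 3.14, 3.14, 3.14, 3.14].

## Interface

Orientations are given as a rotation vector (axis times angle).
In Python, from workcell import read_state, cams, workorder, r gives the robot as it stands.
- The arm moves only by the tool servo_tool, never from a script. Its argument "moves" is a list of rows, each a list of 5 numbers: the finger opening in cm, from 0 to 9.51, then the shift along the tool's x, y, z in cm, then the turn about the tool's z in degrees. A call has 1 to 12 rows; each row shifts and turns the commanded pose from where the row before left it, along the tool's axes as they then stand; what a row does not reach is not made up. A row lasts 1/8 s, in which the tool goes at most 62.5 mm and 10.7 degrees, less where a joint would pass 70% of its speed; a pose out of reach is approached as far as the arm can. A call is refused whole if a number of a shift passes 6.25 or a number of a turn 10.7, either way. A call with a gripper value outside its range is refused whole. The fingers move at their own pace and stop on an object; the grip force is fixed at half the most. Time passes only in rows, so rows that do not move let the fingers close. It gives the time, the measured TCP pose, the force, the opening and the grip force at its end, in the units of the state.
- read_state(): the state, without advancing time (a new reading comes with each control period).
- cams.snapshot(name): name is "side" or "top"; returns a dict with "frame" (384x512x3 uint8, red, green, blue), "fovy" (degrees; the focal length in pixels is half the picture's height over the tangent of half this angle, whatever the lens; pixels are square), "cx", "cy" (the principal point, pixels), "xyz" and "rotation" of the camera in the world. Camera axes: x right, y down, z forward; pixel columns grow to the right and rows downward; lengths in mm; the calibration is good to about 2 mm. A picture is of the moment at which its call begins. There is no depth.
- workorder.finish_job(): hands the job in; it is judged then, once.
Trained networks look in a picture, given as the dict that the camera call returned (one of the last four; its "shot" number tells which), for a name from the list of things; names that differ only in an ending like _2 or _b are one class to them, and where a whole thing is asked for, a point or a joint stands for the part that bears it (a point fixed in the world has none). Each returns a list of dicts, best first, with "confidence" (0 to 1); they miss things now and then, are a little off and sometimes report something else, mostly with a low value. They report only what shows in the picture. A call takes as long as a camera call. They do not tell look-alikes from the thing itself.
- cams.outline_of(picture, name): "region" (384x512 bool, what is visible of it).
- cams.tip_of(picture, name): "at" ([x, y, z] in mm, in the coordinates of the camera as it stood for that picture, good to about 4 mm: a listed point, or the origin of a listed thing).
The state is a dict: "t": time; "q": joint angles; "qd": joint speeds; "joint_torque": joint torques, N m; "ee_pos": TCP position; "eef_rot": TCP orientation; "contact_force": force on the tool from outside, world axes, zero at the start; "wrist_torque": the same for the moment, N m; "grip_width": finger opening in mm; "gripper_force": force on a finger pad.
Only numpy, scipy, OpenCV 4.12 (cv2) and the standard library are available. Lean on these libraries where they do the work, as an engineer would, in place of code of your own. Each camera call takes 0.05 s, during which the arm holds its last target. There are 200 camera calls.

## Working session

There is one attempt and no reset: what is moved stays moved. The work goes in short steps, Python scripts to look and compute and a tool call to move; the robot and the scene stay as the last step left them, time stands still between calls to the robot, and variables do not carry over. Pictures are saved under pics/ and viewed, at most 14 in all, crops included, and the job is handed in when it is done.

Besides the shell and the picture viewer there is one more tool, called after ">>>" as a command line: name --pt "numbers of a row" for each row, then --argument value for the rest. servo_tool: Moves the arm, as the interface text tells. Its arguments: {"type":"object","properties":{"moves":{"type":"array"}},"required":["moves"]}

```bash
ls; mkdir -p pics
cat > h.py <<'E'
import numpy as np, cv2
from scipy.spatial.transform import Rotation as R
from workcell import read_state, cams, workorder, r
def snap(n,save=None):
    p=cams.snapshot(n)
    if save: cv2.imwrite('pics/'+save,p['frame'][:,:,::-1])
    return p
def cam(p):
    Rm=np.array(p['rotation']); 
    if Rm.shape!=(3,3): Rm=R.from_rotvec(Rm).as_matrix()
    return Rm,np.array(p['xyz']),192/np.tan(np.radians(p['fovy'])/2)
def w(p,at): Rm,c,f=cam(p); return c+Rm@np.array(at)
def proj(p,X):
    Rm,c,f=cam(p); v=(np.atleast_2d(X)-c)@Rm; return np.c_[p['cx']+f*v[:,0]/v[:,2],p['cy']+f*v[:,1]/v[:,2]]
def ray(p,u,v,z):
    Rm,c,f=cam(p); d=Rm@np.array([(u-p['cx'])/f,(v-p['cy'])/f,1]); return c+d*(z-c[2])/d[2]
E
python3 - <<'E'
from h import *
s=read_state(); print(s['t'],s['ee_pos'],s['eef_rot'],r.nose_length)
print(R.from_rotvec(s['eef_rot']).as_matrix().round(3))
for n in ['side','top']:
    p=snap(n,n+'0.png'); print(n,{k:v for k,v in p.items() if k!='frame'})
    for o in ['bracket_tall','bracket_mid','bracket_short','press','nest','dowel_far','dowel_near','ram_tip','lever_handle','shelf','tin','tube_offcut','cleaner','compound_bar','flap_disc','flange','spanner']:
        print(o,[(w(p,d['at']).round(0).tolist(),round(d['confidence'],2)) for d in cams.tip_of(p,o)[:4]])
E
```

```text
pics
0.0 [204.13249378 616.48321519 235.40043058] [-0.50011026 -3.10103729  0.0031465 ] 22.0
[[-0.949  0.314 -0.001]
 [ 0.314  0.949 -0.002]
 [ 0.    -0.002 -1.   ]]
side {'fovy': 57.214927431621476, 'cx': 250.40939640467306, 'cy': 185.69519429594985, 'xyz': array([ 371.47779941, -822.80650442,  680.75152569]), 'rotation': array([-2.17542872,  0.21890865, -0.09052475]), 'shot': 1}
bracket_tall [([448.0, -235.0, 1.0], 0.88), ([318.0, -197.0, -5.0], 0.62), ([232.0, -344.0, -1.0], 0.59)]
bracket_mid [([585.0, -246.0, 3.0], 0.97)]
bracket_short [([492.0, -375.0, -1.0], 0.62)]
press [([558.0, -18.0, -3.0], 0.7)]
nest [([479.0, -32.0, 10.0], 0.81)]
dowel_far [([516.0, -18.0, 12.0], 0.84)]
dowel_near [([447.0, -49.0, 16.0], 0.73), ([514.0, -20.0, 13.0], 0.63)]
ram_tip [([541.0, -19.0, 50.0], 0.44)]
lever_handle [([651.0, 95.0, 189.0], 0.67)]
shelf [([513.0, 296.0, 1.0], 0.84)]
tin [([709.0, -163.0, -3.0], 0.62)]
tube_offcut [([754.0, 148.0, 2.0], 0.65)]
cleaner [([696.0, -343.0, -0.0], 0.89)]
compound_bar [([358.0, -310.0, -5.0], 0.7), ([541.0, -22.0, 50.0], 0.34)]
flap_disc [([641.0, -450.
[... 508 characters left out ...]
0, -373.0, 1.0], 0.91)]
press []
nest [([484.0, -38.0, 11.0], 0.62), ([647.0, -450.0, 2.0], 0.59)]
dowel_far [([517.0, -20.0, 14.0], 0.92)]
dowel_near [([450.0, -51.0, 11.0], 0.89), ([451.0, -232.0, 1.0], 0.59)]
ram_tip [([543.0, -22.0, 51.0], 0.44)]
lever_handle [([649.0, 98.0, 188.0], 0.61)]
shelf [([512.0, 291.0, -3.0], 0.91)]
tin [([703.0, -169.0, 2.0], 0.64)]
tube_offcut [([760.0, 153.0, 4.0], 0.81)]
cleaner [([697.0, -347.0, -0.0], 0.85), ([449.0, -50.0, 10.0], 0.35)]
compound_bar [([769.0, -254.0, 1.0], 0.87)]
flap_disc [([647.0, -448.0, -1.0], 0.9)]
flange [([360.0, -312.0, 1.0], 0.45), ([561.0, -22.0, 1.0], 0.39), ([590.0, -247.0, -0.0], 0.35)]
spanner [([795.0, -11.0, -1.0], 0.58)]
```

Run:
```python
import cv2
a=cv2.imread('pics/side0.png');b=cv2.imread('pics/top0.png')
cv2.imwrite('pics/s1.png',cv2.resize(a,(800,600),interpolation=cv2.INTER_CUBIC))
cv2.imwrite('pics/t1.png',cv2.resize(b,(800,600),interpolation=cv2.INTER_CUBIC))
```

```text
(no output)
```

View pics/s1.png

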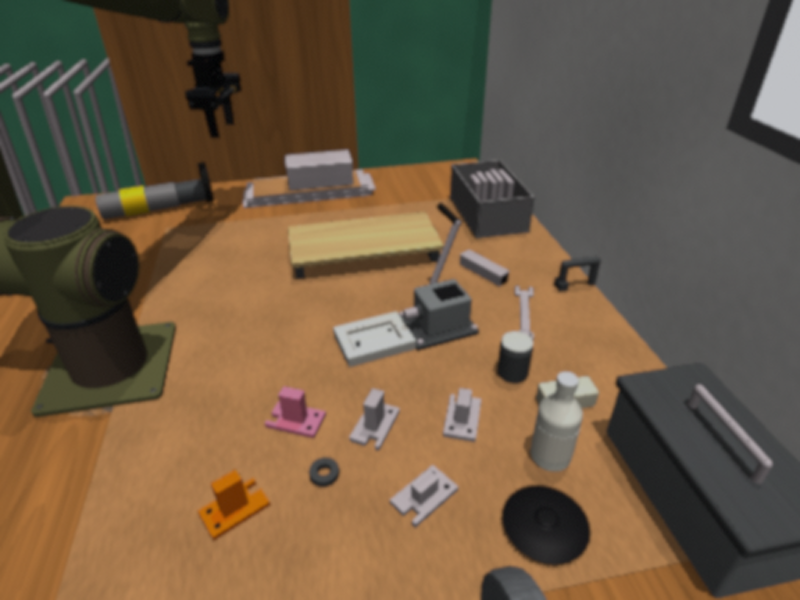

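View pics/t1.png

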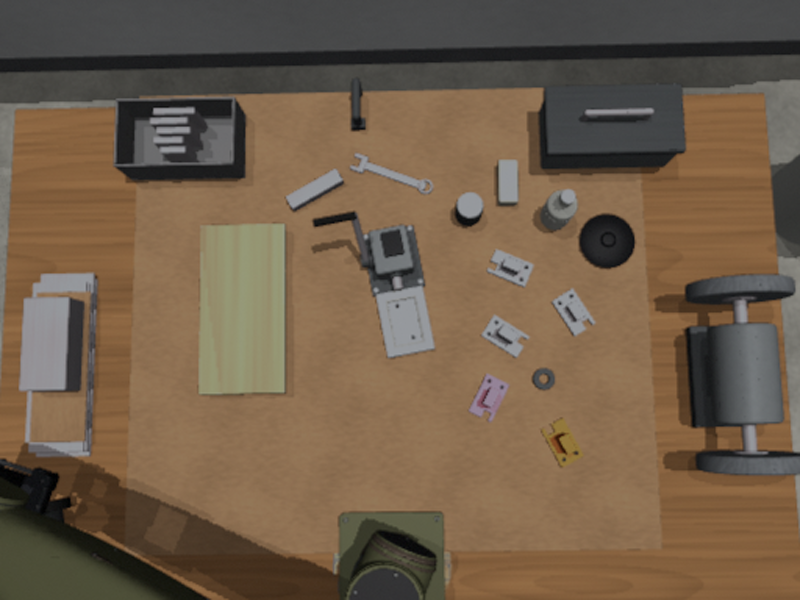

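The real brackets are tall, mid and short; the pink and orange ones are look-alikes. Next I fit the poses by silhouette and zoom on the nest.

```bash
cat >> h.py <<'E'
from scipy.optimize import minimize
H={'bracket_tall':66,'bracket_mid':52,'bracket_short':38}
FOOT=np.array([[-42,-25],[42,-25],[42,2],[26,2],[26,18],[42,18],[42,25],[-42,25]],float)
LUG=np.array([[-18,-10],[18,-10],[18,10],[-18,10]],float)
S=4
def prism(img,p,poly,z0,z1):
    n=len(poly); lo=proj(p,np.c_[poly,np.full(n,z0)]); hi=proj(p,np.c_[poly,np.full(n,z1)])
    fs=[lo,hi]+[np.array([lo[i],lo[(i+1)%n],hi[(i+1)%n],hi[i]]) for i in range(n)]
    for q in fs: cv2.fillPoly(img,[np.round((q+.5)*S).astype(np.int32)],1)
def render(p,x,y,a,h,z=0,box=None):
    img=np.zeros((384*S,512*S),np.uint8); c,s=np.cos(a),np.sin(a); M=np.array([[c,s],[-s,c]])
    prism(img,p,FOOT@M+[x,y],z,z+10); prism(img,p,LUG@M+[x,y],z+10,z+h)
    return cv2.resize(img.astype(np.float32),(512,384),interpolation=cv2.INTER_AREA)
def fit(p,name,z=0,at=None,a0s=None):
    ds=cams.tip_of(p,name); os=cams.outline_of(p,name)
    if at is None: at=w(p,ds[0]['at'])[:2]
    u=proj(p,[[*at[:2],z+15]])[0]
    def dist(o):
        yy,xx=np.nonzero(o['region']); return np.hypot(xx.mean()-u[0],yy.mean()-u[1])
    o=min(os,key=dist); m=o['region'].astype(np.float32)
    def cost(v):
        g=render(p,*v,H[name],z); return 1-np.minimum(g,m).sum()/np.maximum(g,m).sum()
    best=None
    for a in (a0s if a0s is not None else np.arange(0,6.28,np.pi/6)):
        c=cost([*at[:2],a])
        if best is None or c<best[0]: best=(c,a)
    x0=np.array([*at[:2],best[1]])
    for s in (5,2):
        rr=minimize(cost,x0,method='Nelder-Mead',options=dict(initial_simplex=[x0,x0+[s,0,0],x0+[0,s,0],x0+[0,0,s*.05]],maxiter=80)); x0=rr.x
    alt=cost(x0+[0,0,np.pi])
    return x0,rr.fun,alt,o['confidence'],dist(o)
E
python3 - <<'E'
from h import *
T={'bracket_tall':(450,-235),'bracket_mid':(588,-247),'bracket_short':(495,-374)}
for n in ['top','side']:
    p=snap(n)
    for b in T: 
        x,f,alt,c,d=fit(p,b,at=T[b]); print(n,b,x.round(2),round(f,3),round(alt,3),round(c,2),round(d,1))
    u=proj(p,[[480,-35,15]])[0].astype(int); k=28 if n=='top' else 40
    cv2.imwrite(f'pics/nest_{n}.png',cv2.resize(p['frame'][u[1]-k:u[1]+k,u[0]-k:u[0]+k,::-1],(400,400),interpolation=cv2.INTER_CUBIC)); print(u,k)
a=cv2.imread('pics/nest_top.png');b=cv2.imread('pics/nest_side.png');cv2.imwrite('pics/nest.png',np.hstack([a,b]))
E
```

```text
top bracket_tall [ 450.82 -235.72    4.13] 0.102 0.187 0.9 1.0
top bracket_mid [ 591.05 -251.39    1.18] 0.093 0.152 0.57 1.8Traceback (most recent call last):
  File "<stdin>", line 6, in <module>
  File "h.py", line 36, in fit
    o=min(os,key=dist); m=o['region'].astype(np.float32)
ValueError: min() iterable argument is empty
```

Run:
```python
from h import *
T={'bracket_tall':(450,-235),'bracket_mid':(588,-247),'bracket_short':(495,-374)}
for n in ['top','side']:
    p=snap(n)
    for b in T: 
        try: x,f,alt,c,d=fit(p,b,at=T[b]); print(n,b,x.round(2),round(f,3),round(alt,3),round(c,2),round(d,1))
        except ValueError as e: print(n,b,'none')
    # press block: bright region near nest
    u=proj(p,[[480,-35,22]])[0].astype(int)
    hsv=cv2.cvtColor(p['frame'],cv2.COLOR_RGB2HSV)
    m=((hsv[:,:,2]>165)&(hsv[:,:,1]<45)).astype(np.uint8)
    nl,l,st,ce=cv2.connectedComponentsWithStats(m); i=l[u[1],u[0]]
    mm=(l==i).astype(np.uint8) if i else m*0
    cs,_=cv2.findContours(mm,0,2); 
    if cs:
        q=cv2.convexHull(max(cs,key=cv2.contourArea))[:,0]
        W=np.array([ray(p,*pt,22)[:2] for pt in q]).astype(np.float32)
        print(n,'block',cv2.minAreaRect(W),st[i])
    k=28 if n=='top' else 40
    cv2.imwrite(f'pics/nest_{n}.png',cv2.resize(p['frame'][u[1]-k:u[1]+k,u[0]-k:u[0]+k,::-1],(400,400),interpolation=cv2.INTER_CUBIC)); print(u,k)
a=cv2.imread('pics/nest_top.png');b=cv2.imread('pics/nest_side.png');cv2.imwrite('pics/nest.png',np.hstack([a,b]))
```

```text
top bracket_tall [ 451.47 -235.09    4.13] 0.078 0.149 0.58 0.5
top bracket_mid [ 590.62 -251.03    1.15] 0.08 0.159 0.61 1.9
top bracket_short [ 498.18 -375.44    3.68] 0.06 0.145 0.87 1.0
[258 205] 28
side bracket_tall [ 448.14 -233.22    4.13] 0.089 0.12 0.81 0.9
side bracket_mid [ 587.   -248.29    1.15] 0.057 0.092 0.95 2.7
side bracket_short [ 493.26 -373.78    3.71] 0.078 0.13 0.87 3.3
side block ((479.44781494140625, -33.22149658203125), (128.28146362304688, 92.5859146118164), 10.235633850097656) [214 200  51  29 759]
[239 213] 40
```

View pics/nest.png

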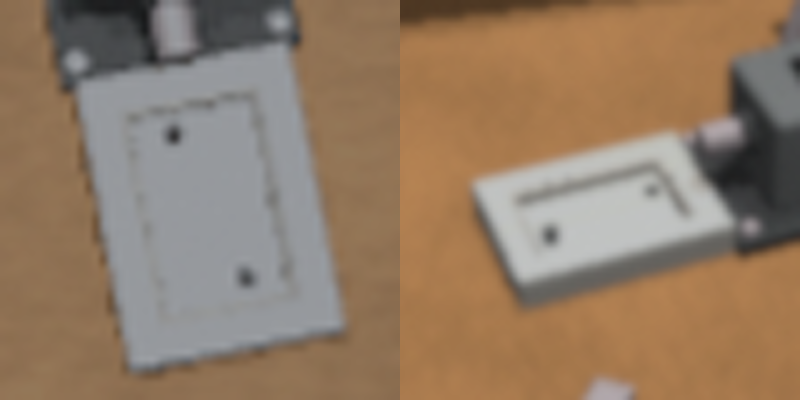

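Run:
```python
from h import *
p=snap('top'); q=snap('side')
for nm,pp,pts in (('top',p,[(254.4-.5,195.6-.5),(264.4-.5,215.9-.5)]),('side',q,[(248.9,210.5),(228.5,219.9)])):
    F,N=[ray(pp,*t,12)[:2] for t in pts]; d=F-N; c=(F+N)/2
    print(nm,F.round(1),N.round(1),'len',np.hypot(*d).round(1),'exp 72.8','yaw',(np.arctan2(d[1],d[0])-np.arctan2(20,70)).round(3),'mid',c.round(1))
# block in top by Otsu-like
f=p['frame'].astype(int); hsv=cv2.cvtColor(p['frame'],cv2.COLOR_RGB2HSV)
print(hsv[205-3:205+4:3,258], hsv[205,235])
for V in (120,135,145):
    m=((hsv[:,:,2]>V)&(hsv[:,:,1]<60)).astype(np.uint8); m[:187]=0
    nl,l,st,ce=cv2.connectedComponentsWithStats(m); i=l[205,258]
    cs,_=cv2.findContours((l==i).astype(np.uint8),0,2); h=cv2.convexHull(cs[0])[:,0]
    W=np.array([ray(p,*t,22)[:2] for t in h]).astype(np.float32); print(V,cv2.minAreaRect(W),st[i])
u=slice(202,226),slice(218,262)
cv2.imwrite('pics/dow.png',cv2.resize(q['frame'][u][:,:,::-1],(792,432),interpolation=cv2.INTER_NEAREST))
```

```text
top [515.2 -19.1] [449.9 -50. ] len 72.2 exp 72.8 yaw 0.164 mid [482.5 -34.6]
side [512.5 -15.5] [446.5 -45.2] len 72.4 exp 72.8 yaw 0.146 mid [479.5 -30.3]
[[107  11 156]
 [107  11 157]
 [107  11 157]] [ 15 107 143]
120 ((480.75775146484375, -34.518638610839844), (131.1082305908203, 98.22932434082031), 10.246760368347168) [ 240  187   39   42 1219]
135 ((482.0592041015625, -34.953224182128906), (127.46931457519531, 96.91099548339844), 10.246757507324219) [ 241  187   37   41 1151]
145 ((481.4732360839844, -35.003501892089844), (126.1849136352539, 92.07188415527344), 10.259035110473633) [ 242  187   35   41 1022]
```

View pics/dow.png

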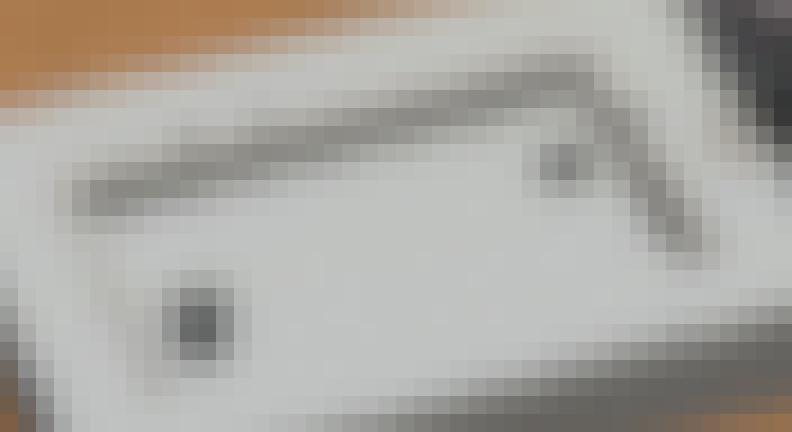

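Marks: the near one is taller than wide in the side view and shifted towards +y. That suggests the dowel is there, so I'll try the half-turned orientation first. Now a move helper.

```bash
cat >> h.py <<'E'
def go(x,y,z,psi=None):
    """print turn (deg), then shift in tool axes after that turn, cm. psi=world angle of tool y"""
    s=read_state(); M=R.from_rotvec(s['eef_rot']).as_matrix(); cur=np.arctan2(M[1,1],M[0,1])
    if psi is None: psi=cur
    d=psi-cur
    xa=psi+np.pi/2; ex=np.array([np.cos(xa),np.sin(xa)]); ey=np.array([np.cos(psi),np.sin(psi)])
    D=np.array([x,y,z])-s['ee_pos']
    print('t %.1f pos'%s['t'],np.round(s['ee_pos'],1),'psi %.3f'%cur,'F',np.round(s['contact_force'],1),'grip',round(float(s['grip_width']),1),'tilt',M[2,:2].round(3))
    print('TURN deg %.1f SHIFT cm x %.2f y %.2f z %.2f'%(-np.degrees(d),D[:2]@ex/10,D[:2]@ey/10,-D[2]/10),' q',np.round(s['q'],2))
E
python3 - <<'E'
from h import *
go(450,-234,160,4.13+np.pi/2-2*np.pi)
E
```

```text
t 3.0 pos [204.4 617.  236.7] psi 1.251 F [0.  0.5 0.3] grip 95.1 tilt [-0.  0.]
TURN deg 105.0 SHIFT cm x -57.56 y 67.32 z 7.67  q [ 1.17  0.12  1.65 -0.    1.37 -0.08]
```

>>> servo_tool --pt "9.5 0 0 0 10.5" --pt "9.5 0 0 0 10.5" --pt "9.5 0 0 0 10.5" --pt "9.5 0 0 0 10.5" --pt "9.5 0 0 0 10.5" --pt "9.5 0 0 0 10.5" --pt "9.5 0 0 0 10.5" --pt "9.5 0 0 0 10.5" --pt "9.5 0 0 0 10.5" --pt "9.5 0 0 0 10.5"

```text
t: 4.2
ee_pos: [204.4, 617.0, 236.7]
eef_rot: [2.77, 1.483, -0.0]
contact_force: [-0.1, 0.4, 0.0]
grip_width: 95.0
gripper_force: 0.0
```

>>> servo_tool --pt "6 -3.6 4.2 0 0" --pt "6 -3.6 4.2 0 0" --pt "6 -3.6 4.2 0 0" --pt "6 -3.6 4.2 0 0" --pt "6 -3.6 4.2 0 0" --pt "6 -3.6 4.2 0 0" --pt "6 -3.6 4.2 0 0" --pt "6 -3.6 4.2 0 0" --pt "6 -3.6 4.2 0 0" --pt "6 -3.6 4.2 0 0" --pt "6 -3.6 4.2 0 0" --pt "6 -3.6 4.2 0 0"

```text
t: 5.7
ee_pos: [388.4, -22.7, 237.2]
eef_rot: [2.765, 1.49, 0.002]
contact_force: [1.5, -0.3, 0.3]
grip_width: 60.0
gripper_force: 0.0
```

Run:
```python
from h import *
go(450,-234,140,4.13+np.pi/2-2*np.pi)
for n in ('top','side'):
    p=snap(n)
    for b,at in {'bracket_tall':(450,-235),'bracket_mid':(588,-247),'bracket_short':(495,-374)}.items():
        try: x,f,alt,c,d=fit(p,b,at=at); print(n,b,x.round(2),round(f,3),round(alt,3),round(d,1))
        except ValueError: print(n,b,'none')
    if n=='top':
        o=cams.outline_of(p,'shelf')[0]['region'].astype(np.uint8); cs,_=cv2.findContours(o,0,2); h=cv2.convexHull(max(cs,key=cv2.contourArea))[:,0]
        print('shelf',cv2.minAreaRect(np.array([ray(p,*t,50)[:2] for t in h]).astype(np.float32)))
```

```text
t 5.7 pos [388.4 -22.7 237.2] psi -0.582 F [ 1.5 -0.3  0.3] grip 60.0 tilt [0.001 0.002]
TURN deg 0.0 SHIFT cm x -14.26 y 16.76 z 9.72  q [-0.2  -0.51  2.19  0.    1.46  0.39]
top bracket_tall [ 451.73 -235.74    4.13] 0.067 0.145 0.7
top bracket_mid [ 590.78 -249.27    1.13] 0.072 0.138 1.1
top bracket_short [ 498.11 -375.28    3.7 ] 0.183 0.253 1.6
shelf ((511.98797607421875, 288.5703125), (340.1118469238281, 173.6356964111328), 1.297851324081421)
side bracket_tall [ 447.68 -233.54    4.18] 0.102 0.134 1.0
side bracket_mid none
side bracket_short [ 493.41 -373.86    3.7 ] 0.057 0.11 2.8
```

>>> servo_tool --pt "6 -3.56 4.2 1 0" --pt "6 -3.56 4.2 2 0" --pt "6 -3.56 4.2 3 0" --pt "6 -3.56 4.16 3.7 0" --pt "6 0 0 5 0" --pt "6 0 0 4 0" --pt "6 0 0 0.2 0" --pt "1.5 0 0 0 0" --pt "1.5 0 0 0 0" --pt "1.5 0 0 0 0" --pt "1.5 0 0 0 0" --pt "1.5 0 0 0 0"

```text
t: 7.95
ee_pos: [450.1, -229.4, 50.6]
eef_rot: [2.763, 1.49, 0.002]
contact_force: [2.2, -1.2, 2.2]
grip_width: 19.7
gripper_force: 30.0
```

>>> servo_tool --pt "1.5 0 0 -3 0" --pt "1.5 0 0 -4 0" --pt "1.5 0 0 -3 0" --pt "1.5 0 0 0 0" --pt "1.5 0 0 0 0"

```text
t: 8.57
ee_pos: [447.5, -227.8, 147.0]
eef_rot: [-2.761, -1.489, 0.004]
contact_force: [-1.0, -0.4, -7.5]
grip_width: 19.8
gripper_force: 30.0
```

```bash
cat >> h.py <<'E'
def held(name,a,dz):
    """a: bracket yaw expected; dz: TCP height above bracket origin. returns tool-frame offset"""
    s=read_state(); e=np.array(s['ee_pos']); out=[]
    for n in ('top','side'):
        p=snap(n)
        try: x,f,alt,c,d=fit(p,name,z=e[2]-dz,at=e[:2],a0s=[a,a+np.pi])
        except ValueError: print(n,'none'); continue
        v=x[:2]-e[:2]; ax=np.array([np.cos(a),np.sin(a)]); ay=np.array([-ax[1],ax[0]])
        print(n,x.round(2),'fit',round(f,3),round(alt,3),'bracket minus TCP along bracket x,y',(v@ax).round(1),(v@ay).round(1),'tip',[w(p,q['at']).round(0).tolist() for q in cams.tip_of(p,name)[:3]])
E
python3 - <<'E'
from h import *
go(480,-34,140,4.89-2*np.pi)
held('bracket_tall',4.13,50.6)
E
```

```text
t 8.6 pos [ 447.5 -227.8  147. ] psi -0.582 F [-1.  -0.4 -7.5] grip 19.8 tilt [-0.    -0.005]
TURN deg 46.5 SHIFT cm x 6.62 y -18.51 z 0.70  q [-0.58 -0.13  2.06 -0.    1.22  0.  ]
top [ 447.54 -227.85    4.13] fit 1.0 1.0 bracket minus TCP along bracket x,y 0.0 0.0 tip [[237.0, -344.0, -3.0]]
side [ 443.87 -231.93    4.14] fit 0.154 0.182 bracket minus TCP along bracket x,y 5.4 -0.8 tip [[319.0, -196.0, -5.0], [233.0, -342.0, -4.0], [441.0, -233.0, 98.0]]
```

>>> servo_tool --pt "1.5 0 0 0 9.3" --pt "1.5 0 0 0 9.3" --pt "1.5 0 0 0 9.3" --pt "1.5 0 0 0 9.3" --pt "1.5 0 0 0 9.3" --pt "1.5 1.4 -3.7 0 0" --pt "1.5 1.4 -3.7 0 0" --pt "1.5 1.4 -3.7 0 0" --pt "1.5 1.4 -3.7 0 0" --pt "1.5 1.4 -3.7 0 0" --pt "1.5 0 0 0 0" --pt "1.5 0 0 0 0"

```text
t: 10.48
ee_pos: [485.3, -34.6, 149.8]
eef_rot: [3.129, 0.28, -0.0]
contact_force: [0.4, 0.3, -6.5]
grip_width: 19.6
gripper_force: 30.0
```

Run:
```python
from h import *
go(485,-33,100,4.89-2*np.pi)
held('bracket_tall',3.32,50.6)
```

```text
t 10.5 pos [485.3 -34.6 149.8] psi -1.393 F [ 0.4  0.3 -6.5] grip 19.6 tilt [-0.     0.001]
TURN deg 0.0 SHIFT cm x -0.01 y -0.16 z 4.98  q [-0.18 -0.17  2.09 -0.    1.22  1.21]
top [478.5  -33.39   6.51] fit 0.764 0.768 bracket minus TCP along bracket x,y 6.5 -2.4 tip [[324.0, -203.0, 0.0], [237.0, -345.0, -1.0], [481.0, -32.0, 99.0]]
side [477.64 -36.74   6.44] fit 0.274 0.27 bracket minus TCP along bracket x,y 8.0 0.8 tip [[477.0, -38.0, 100.0], [320.0, -198.0, -4.0], [230.0, -342.0, -2.0]]
```

>>> servo_tool --pt "1.5 0.15 -0.1 2 0" --pt "1.5 0 0 2.5 0" --pt "1.5 0 0 2 0" --pt "1.5 0 0 0.5 0" --pt "1.5 0 0 0.3 0" --pt "1.5 0 0 0.3 0" --pt "1.5 0 0 0.3 0" --pt "1.5 0 0 0 0"

```text
t: 11.88
ee_pos: [486.6, -33.2, 70.8]
eef_rot: [3.129, 0.279, 0.0]
contact_force: [0.4, 0.0, -6.1]
grip_width: 20.0
gripper_force: 30.0
```

Run:
```python
from h import *
go(485,-33,62.6,4.89-2*np.pi)
for n in ('top','side'): snap(n,n+'2.png')
a=cv2.imread('pics/top2.png')[165:245,210:310];b=cv2.imread('pics/side2.png')[160:240,190:290]
cv2.imwrite('pics/n2.png',np.hstack([cv2.resize(i,(400,320),interpolation=cv2.INTER_CUBIC) for i in (a,b)]))
```

```text
t 11.9 pos [486.6 -33.2  70.8] psi -1.393 F [ 0.4  0.  -6.1] grip 20.0 tilt [0. 0.]
TURN deg -0.0 SHIFT cm x -0.16 y -0.04 z 0.82  q [-0.18 -0.07  2.14 -0.    1.07  1.22]
```

View pics/n2.png

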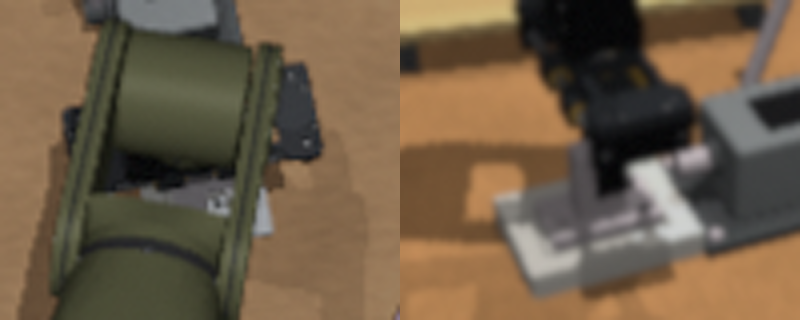

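It's about 2 mm into the pocket with no contact. I'll lower it the rest of the way gently.

>>> servo_tool --pt "1.5 0 0 0.2 0" --pt "1.5 0 0 0.2 0" --pt "1.5 0 0 0.2 0" --pt "1.5 0 0 0.2 0" --pt "1.5 0 0 0 0"

```text
t: 12.6
ee_pos: [486.7, -33.2, 62.7]
eef_rot: [3.129, 0.279, 0.0]
contact_force: [-0.2, 0.5, -6.9]
grip_width: 20.0
gripper_force: 30.0
```

>>> servo_tool --pt "1.5 0 0 0.1 0" --pt "1.5 0 0 0.1 0" --pt "1.5 0 0 0 0"

```text
t: 12.98
ee_pos: [486.8, -33.2, 62.6]
eef_rot: [-3.129, -0.279, 0.001]
contact_force: [-7.8, 1.1, 7.4]
grip_width: 19.8
gripper_force: 30.0
```

>>> servo_tool --pt "4.5 0 0 0 0" --pt "4.5 0 0 0 0" --pt "4.5 0 0 -2 0" --pt "4.5 0 0 -4 0" --pt "6 0 0 -5.5 0" --pt "6 0 0 -5.5 0" --pt "6 0 0 -5 0"

```text
t: 13.85
ee_pos: [487.0, -33.2, 283.4]
eef_rot: [3.129, 0.279, 0.004]
contact_force: [0.9, 0.2, 0.5]
grip_width: 59.7
gripper_force: 0.0
```

>>> servo_tool --pt "6 0 0 0 -10" --pt "6 0 0 0 -10" --pt "6 0 0 0 -10" --pt "6 0 0 0 -10" --pt "6 0 0 0 -10" --pt "6 0 0 0 -10" --pt "6 0 0 0 -10" --pt "6 0 0 0 -10" --pt "6 0 0 0 -10" --pt "6 0 0 0 0"

```text
t: 15.1
ee_pos: [486.9, -33.2, 281.1]
eef_rot: [2.018, 2.407, 0.001]
contact_force: [-0.5, -0.4, 0.5]
grip_width: 60.1
gripper_force: 0.0
```

Run:
```python
from h import *
go(651.5,94.5,193,.179)
for n in ('top','side'):
    p=snap(n,n+'3.png')
    for o in ('lever_handle','bracket_tall'):
        print(n,o,[(w(p,d['at']).round(0).tolist(),round(d['confidence'],2)) for d in cams.tip_of(p,o)[:4]])
    if n=='side':
        x,f,alt,c,d=fit(p,'bracket_tall',z=12,at=(480,-34),a0s=[3.32,.179]); print(x,f,alt,d)
        b=p['frame'][120:250,180:300,::-1]; cv2.imwrite('pics/n3.png',cv2.resize(b,None,fx=4,fy=4,interpolation=cv2.INTER_CUBIC))
```

```text
t 15.1 pos [486.9 -33.2 281.1] psi 0.176 F [-0.5 -0.4  0.5] grip 60.1 tilt [-0.     0.001]
TURN deg -0.2 SHIFT cm x 9.64 y 18.47 z 8.81  q [-0.18 -0.27  1.95  0.    1.46 -0.35]
top lever_handle [([651.0, 98.0, 187.0], 0.61)]
top bracket_tall [([237.0, -347.0, 0.0], 0.91), ([323.0, -202.0, 1.0], 0.65)]
side lever_handle [([648.0, 93.0, 187.0], 0.49)]
side bracket_tall [([233.0, -341.0, -3.0], 0.9), ([323.0, -198.0, -4.0], 0.76), ([478.0, -35.0, 10.0], 0.7)]
[480.14424642 -30.09824852   3.32350952] 0.1390552520751953 0.14883518 1.561302416892501
```

View pics/n3.png

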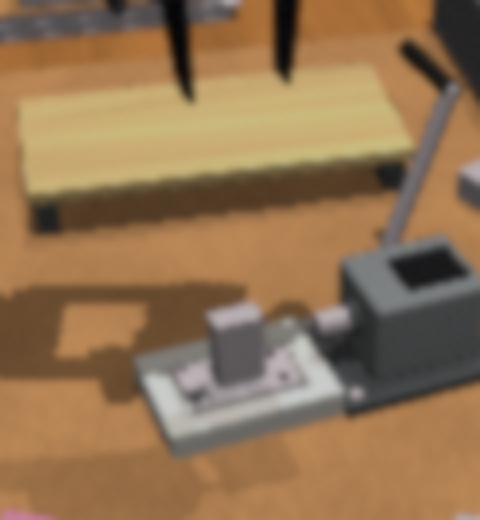

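Bracket seated flush. Next the lever.

>>> servo_tool --pt "6 2.41 4.62 0 0" --pt "6 2.41 4.62 0 0" --pt "6 2.41 4.62 0 0" --pt "6 2.41 4.61 0 0" --pt "6 0 0 3 0" --pt "6 0 0 4 0" --pt "6 0 0 1.8 0" --pt "1 0 0 0 0" --pt "1 0 0 0 0" --pt "1 0 0 0 0" --pt "1 0 0 0 0" --pt "1 0 0 0 0"

```text
t: 17.0
ee_pos: [651.4, 94.3, 193.4]
eef_rot: [2.016, 2.41, 0.0]
contact_force: [-4.8, -1.4, 7.2]
grip_width: 15.5
gripper_force: 24.3
```

>>> servo_tool --pt "1 0 -1.58 -0.49 0" --pt "1 0 -1.61 -0.32 0" --pt "1 0 -1.65 -0.17 0" --pt "1 0 -1.64 0 0" --pt "1 0 -1.65 0.17 0" --pt "1 0 -1.61 0.32 0" --pt "1 0 -1.58 0.49 0" --pt "1 0 -1.52 0.64 0" --pt "1 0 -1.45 0.8 0" --pt "1 0 -1.36 0.92 0" --pt "1 0 0 0 0" --pt "1 0 0 0 0"

```text
t: 18.5
ee_pos: [501.1, 67.6, 173.6]
eef_rot: [2.011, 2.404, 0.015]
contact_force: [6.0, 3.6, 7.5]
grip_width: 15.3
gripper_force: 30.0
```

Run:
```python
from h import *
go(651.5-.984*156.5,94.5-.178*156.5,193-23.6,.179)
p=snap('side','side4.png')
print([w(p,d['at']).round(0).tolist() for d in cams.tip_of(p,'ram_tip')[:2]],[w(p,d['at']).round(0).tolist() for d in cams.tip_of(p,'lever_handle')[:2]])
b=p['frame'][120:250,180:300,::-1]; cv2.imwrite('pics/n4.png',cv2.resize(b,None,fx=4,fy=4,interpolation=cv2.INTER_CUBIC))
```

```text
t 18.5 pos [501.1  67.6 173.6] psi 0.178 F [6.  3.6 7.5] grip 15.3 tilt [0.    0.012]
TURN deg -0.1 SHIFT cm x -0.03 y -0.37 z 0.42  q [ 0.03 -0.16  2.04  0.    1.25 -0.15]
[[496.0, -29.0, 44.0]] [[498.0, 66.0, 170.0]]
```

View pics/n4.png

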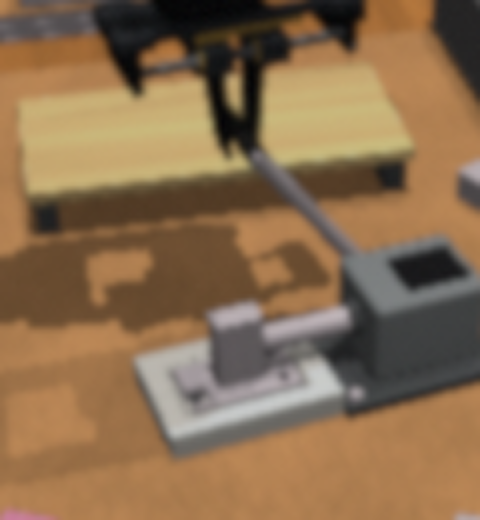

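>>> servo_tool --pt "1 0 -0.3 0.2 0" --pt "1 0 -0.3 0.2 0" --pt "1 0 -0.2 0.2 0" --pt "1 0 0 0 0" --pt "1 0 0 0 0"

```text
t: 19.27
ee_pos: [496.6, 66.8, 170.3]
eef_rot: [2.007, 2.399, 0.026]
contact_force: [11.4, 5.6, 11.0]
grip_width: 15.6
gripper_force: 30.0
```

>>> servo_tool --pt "1 0 -0.2 0.2 0" --pt "1 0 -0.2 0.1 0" --pt "1 0 0 0 0" --pt "1 0 0 0 0"

```text
t: 19.77
ee_pos: [496.2, 66.7, 170.0]
eef_rot: [2.003, 2.393, 0.038]
contact_force: [18.7, 8.1, 12.9]
grip_width: 15.2
gripper_force: 30.0
```

>>> servo_tool --pt "1 0 0.6 -0.45 0" --pt "1 0 0.6 -0.45 0" --pt "1 0 0.68 -0.46 0" --pt "1 0 0.68 -0.46 0" --pt "1 0 0.72 -0.4 0" --pt "1 0 0.73 -0.4 0" --pt "1 0 0.76 -0.32 0" --pt "1 0 0.76 -0.32 0" --pt "1 0 0.79 -0.25 0" --pt "1 0 0.79 -0.24 0" --pt "1 0 0.8 -0.16 0" --pt "1 0 0.81 -0.16 0"

```text
t: 21.28
ee_pos: [571.7, 80.1, 200.2]
eef_rot: [2.015, 2.409, 0.001]
contact_force: [4.0, 0.6, -4.8]
grip_width: 15.6
gripper_force: 30.0
```

>>> servo_tool --pt "1 0 0.82 -0.08 0" --pt "1 0 0.83 -0.09 0" --pt "1 0 0.82 0 0" --pt "1 0 0.82 0 0" --pt "1 0 0.82 0.08 0" --pt "1 0 0.83 0.09 0" --pt "1 0 0.8 0.16 0" --pt "1 0 0.81 0.16 0" --pt "1 0 0.79 0.24 0" --pt "1 0 0.79 0.25 0" --pt "1 0 0 0 0" --pt "1 0 0 0 0"

```text
t: 22.78
ee_pos: [651.3, 94.1, 192.8]
eef_rot: [-2.015, -2.409, 0.002]
contact_force: [-1.2, -5.2, 1.3]
grip_width: 15.1
gripper_force: 30.0
```

Run:
```python
from h import *
go(651.5,94.5,193,.179)
p=snap('side'); print([w(p,d['at']).round(0).tolist() for d in cams.tip_of(p,'ram_tip')[:2]],[w(p,d['at']).round(0).tolist() for d in cams.tip_of(p,'lever_handle')[:2]])
```

```text
t 22.8 pos [651.3  94.1 192.8] psi 0.178 F [-1.2 -5.2  1.3] grip 15.1 tilt [-0.001 -0.001]
TURN deg -0.1 SHIFT cm x 0.04 y 0.03 z -0.02  q [ 0.06  0.17  1.67 -0.    1.3  -0.12]
[[544.0, -18.0, 45.0]] [[649.0, 98.0, 194.0], [789.0, -12.0, -1.0]]
```

>>> servo_tool --pt "1 0 0.2 0 0" --pt "1 0 0 0 0" --pt "6 0 0 0 0" --pt "6 0 0 0 0" --pt "6 0 0 0 0" --pt "6 0 0 -4 0" --pt "6 0 0 -4.8 0" --pt "6 -2.41 -4.62 0 0" --pt "6 -2.41 -4.62 0 0" --pt "6 -2.41 -4.62 0 0" --pt "6 -2.41 -4.62 0 0"

```text
t: 24.3
ee_pos: [487.4, -33.2, 280.9]
eef_rot: [2.014, 2.41, 0.001]
contact_force: [-0.6, 0.3, 0.4]
grip_width: 60.1
gripper_force: 0.0
```

>>> servo_tool --pt "6 0 0 0 10" --pt "6 0 0 0 10" --pt "6 0 0 0 10" --pt "6 0 0 0 10" --pt "6 0 0 0 10" --pt "6 0 0 0 10" --pt "6 0 0 0 10" --pt "6 0 0 0 10" --pt "6 0 0 0 10" --pt "5 0 0 0 0"

```text
t: 25.55
ee_pos: [488.6, -32.5, 280.9]
eef_rot: [-3.128, -0.282, -0.001]
contact_force: [-0.3, -0.1, 0.8]
grip_width: 54.8
gripper_force: 0.0
```

Run:
```python
from h import *
go(486.8,-33.2,62.6,4.89-2*np.pi)
p=snap('side'); print([w(p,d['at']).round(0).tolist() for d in cams.tip_of(p,'ram_tip')[:2]],[w(p,d['at']).round(0).tolist() for d in cams.tip_of(p,'lever_handle')[:2]])
x,f,alt,c,d=fit(p,'bracket_tall',z=12,at=(480,-34),a0s=[3.32,.179]); print(x,f,alt,d)
for n in ('top','side'):
    p=snap(n)
    for b,at in {'bracket_mid':(588,-247),'bracket_short':(495,-374)}.items():
        try: x,f,alt,c,d=fit(p,b,at=at); print(n,b,x.round(2),round(f,3),round(alt,3),round(d,1))
        except ValueError: print(n,b,'none')
```

```text
t 25.6 pos [488.6 -32.5 280.9] psi -1.391 F [-0.3 -0.1  0.8] grip 54.8 tilt [ 0.001 -0.   ]
TURN deg 0.1 SHIFT cm x -0.19 y 0.04 z 21.83  q [-0.18 -0.26  1.94  0.    1.46  1.21]
[[540.0, -21.0, 45.0], [637.0, -449.0, 3.0]] [[647.0, 96.0, 188.0]]
[479.81822545 -29.49198908   3.34152916] 0.1275692582130432 0.1422404 1.9126894266563539
top bracket_mid [ 590.8  -249.73    1.08] 0.172 0.245 1.7
top bracket_short [ 519.52 -336.38    3.67] 0.088 0.151 15.0
side bracket_mid [ 587.14 -249.45    1.14] 0.063 0.115 3.4
side bracket_short [ 513.97 -334.38    3.71] 0.118 0.163 14.7
```

>>> servo_tool --pt "5 -0.7 0 5.5 0" --pt "5 0 0 5.5 0" --pt "5 0 0 5 0" --pt "5 0 0 4 0" --pt "5 0 0 1.8 0" --pt "5 0 0 0 0" --pt "1.5 0 0 0 0" --pt "1.5 0 0 0 0" --pt "1.5 0 0 0 0" --pt "1.5 0 0 0 0" --pt "1.5 0 0 -2 0" --pt "1.5 0 0 -3 0"

```text
t: 27.8
ee_pos: [478.8, -33.6, 110.1]
eef_rot: [-3.127, -0.278, 0.01]
contact_force: [1.4, 0.0, -5.5]
grip_width: 19.8
gripper_force: 30.0
```

>>> servo_tool --pt "1.5 0 0 -5 0" --pt "1.5 0 0 -2 0" --pt "1.5 0 0 0 -10" --pt "1.5 0 0 0 -10" --pt "1.5 0 0 0 -10" --pt "1.5 0 0 0 -10" --pt "1.5 0 0 0 -10" --pt "1.5 0 0 0 -10" --pt "1.5 0 0 0 -10" --pt "1.5 0 0 0 -9" --pt "1.5 0 0 0 0"

```text
t: 29.18
ee_pos: [480.2, -33.8, 180.7]
eef_rot: [-2.237, -2.201, 0.004]
contact_force: [0.2, 0.9, -5.8]
grip_width: 19.7
gripper_force: 30.0
```

Run:
```python
from h import *
go(446,291,180,0.015)
p=snap('top','top5.png')
o=cams.outline_of(p,'shelf')[0]['region'].astype(np.uint8); cs,_=cv2.findContours(o,0,2); h=cv2.convexHull(max(cs,key=cv2.contourArea))[:,0]
print('shelf',cv2.minAreaRect(np.array([ray(p,*t,50)[:2] for t in h]).astype(np.float32)))
q=snap('side')
for pp in (p,q): print([w(pp,d['at']).round(0).tolist() for d in cams.tip_of(pp,'shelf')[:2]],[w(pp,d['at']).round(0).tolist() for d in cams.tip_of(pp,'bracket_tall')])
```

```text
t 29.2 pos [480.2 -33.8 180.7] psi -0.016 F [ 0.2  0.9 -5.8] grip 19.7 tilt [ 0.001 -0.004]
TURN deg -1.8 SHIFT cm x 32.53 y -2.93 z 0.07  q [-0.18 -0.22  2.07 -0.    1.29 -0.17]
shelf ((511.91748046875, 290.42864990234375), (339.60699462890625, 173.89390563964844), 0.4369272291660309)
[[509.0, 293.0, -1.0]] [[324.0, -201.0, -1.0], [237.0, -345.0, -1.0], [590.0, -248.0, -1.0]]
[[512.0, 294.0, -3.0], [561.0, -16.0, 2.0]] [[477.0, -37.0, 130.0], [234.0, -339.0, -2.0], [321.0, -197.0, -5.0]]
```

>>> servo_tool --pt "1.5 0 0 0 -1.5" --pt "1.5 5.42 -0.5 0 0" --pt "1.5 5.42 -0.5 0 0" --pt "1.5 5.42 -0.5 0 0" --pt "1.5 5.42 -0.5 0 0" --pt "1.5 5.42 -0.5 0 0" --pt "1.5 5.42 -0.5 0 0" --pt "1.5 0 0 3 0" --pt "1.5 0 0 3 0" --pt "1.5 0 0 1 0" --pt "1.5 0 0 0.3 0" --pt "1.5 0 0 0 0"

```text
t: 31.02
ee_pos: [448.7, 291.0, 111.0]
eef_rot: [2.208, 2.234, 0.003]
contact_force: [-0.2, 0.2, -5.8]
grip_width: 19.7
gripper_force: 30.0
```

Run:
```python
from h import *
go(445,291.5,101,0.01)
```

```text
t 31.0 pos [448.7 291.  111. ] psi 0.011 F [-0.2  0.2 -5.8] grip 19.7 tilt [0.001 0.002]
TURN deg 0.1 SHIFT cm x 0.06 y -0.37 z 1.00  q [ 0.47 -0.02  2.02 -0.    1.14  0.46]
```

>>> servo_tool --pt "1.5 0 -0.3 0.3 0" --pt "1.5 0 0 0.3 0" --pt "1.5 0 0 0.2 0" --pt "1.5 0 0 0.2 0" --pt "1.5 0 0 0.1 0" --pt "1.5 0 0 0 0"

```text
t: 31.78
ee_pos: [445.1, 290.8, 101.7]
eef_rot: [2.208, 2.235, -0.001]
contact_force: [-6.7, -5.7, 9.4]
grip_width: 19.7
gripper_force: 30.0
```

>>> servo_tool --pt "3.5 0 0 0 0" --pt "3.5 0 0 0 0" --pt "3.5 0 0 0 0" --pt "3.5 0 0 -3 0" --pt "3.5 0 0 -5 0" --pt "6 0 0 -5 0" --pt "6 0 0 -5 0" --pt "6 0 0 0 8" --pt "6 0 0 0 8" --pt "6 0 0 0 8.7" --pt "6 0 0 0 0"

```text
t: 33.15
ee_pos: [444.9, 290.8, 278.7]
eef_rot: [2.634, 1.713, 0.0]
contact_force: [-0.3, -0.4, 0.3]
grip_width: 59.8
gripper_force: 0.0
```

Run:
```python
from h import *
go(589,-249.5,130,1.15+np.pi/2-np.pi)
for n in ('top','side'):
    p=snap(n)
    for b,at,z in (('bracket_mid',(588,-247),0),('bracket_short',(516,-335),0),('bracket_tall',(445,291),50)):
        try: x,f,alt,c,d=fit(p,b,at=at,z=z); print(n,b,x.round(2),round(f,3),round(alt,3),round(d,1))
        except ValueError: print(n,b,'none')
```

```text
t 33.1 pos [444.9 290.8 278.7] psi -0.417 F [-0.3 -0.4  0.3] grip 59.8 tilt [0. 0.]
TURN deg 0.2 SHIFT cm x -43.43 y 35.23 z 14.87  q [ 0.48 -0.16  1.86  0.    1.44  0.9 ]
top bracket_mid [ 590.33 -251.11    1.13] 0.099 0.175 2.1
top bracket_short [ 519.39 -336.69    3.66] 0.073 0.145 1.2
top bracket_tall [449.49 287.76   1.55] 0.154 0.111 1.7
side bracket_mid [ 586.73 -249.6     1.16] 0.063 0.109 3.3
side bracket_short [ 516.39 -334.48    3.64] 0.075 0.101 2.8
side bracket_tall [445.15 290.36   4.71] 0.118 0.155 0.0
```

>>> servo_tool --pt "6 -4.34 3.52 0 0" --pt "6 -4.34 3.52 0 0" --pt "6 -4.34 3.52 0 0" --pt "6 -4.34 3.52 0 0" --pt "6 -4.34 3.52 0 0" --pt "6 -4.34 3.52 0 0" --pt "6 -4.34 3.52 0 0" --pt "6 -4.34 3.52 0 0" --pt "6 -4.34 3.52 0 0" --pt "6 -4.34 3.52 0 0" --pt "6 0 0 5 0" --pt "6 0 0 5 0"

```text
t: 35.35
ee_pos: [590.1, -250.3, 178.2]
eef_rot: [2.635, 1.708, 0.002]
contact_force: [0.9, -0.8, -0.6]
grip_width: 59.9
gripper_force: 0.0
```

>>> servo_tool --pt "6 0 0 4 0" --pt "6 0 0 0 0" --pt "6 0 0 0 0"

```text
t: 35.72
ee_pos: [590.6, -249.4, 140.7]
eef_rot: [2.633, 1.709, 0.002]
contact_force: [0.5, 0.2, 0.9]
grip_width: 60.0
gripper_force: 0.0
```

Run:
```python
from h import *
go(588.8,-250.2,44,1.145+np.pi/2-np.pi)
```

```text
t 35.7 pos [ 590.6 -249.4  140.7] psi -0.419 F [0.5 0.2 0.9] grip 60.0 tilt [-0.     0.003]
TURN deg 0.4 SHIFT cm x -0.14 y -0.13 z 9.67  q [-0.48  0.18  1.76  0.    1.2  -0.06]
```

>>> servo_tool --pt "6 -0.14 -0.13 4.5 0" --pt "6 0 0 4 0" --pt "6 0 0 1.2 0" --pt "6 0 0 0 0" --pt "1.5 0 0 0 0" --pt "1.5 0 0 0 0" --pt "1.5 0 0 0 0" --pt "1.5 0 0 0 0" --pt "1.5 0 0 0 0"

```text
t: 36.85
ee_pos: [587.7, -249.7, 41.9]
eef_rot: [-2.635, -1.71, 0.0]
contact_force: [-1.2, 0.8, 2.8]
grip_width: 19.8
gripper_force: 30.0
```

>>> servo_tool --pt "1.5 0 0 -3 0" --pt "1.5 0 0 -4 0" --pt "1.5 0 0 -4.5 0" --pt "1.5 0 0 0 0"

```text
t: 37.35
ee_pos: [589.9, -250.8, 160.3]
eef_rot: [2.629, 1.707, 0.006]
contact_force: [0.2, 0.2, -5.0]
grip_width: 19.9
gripper_force: 30.0
```

>>> servo_tool --pt "1.5 0 0 0 -10.4" --pt "1.5 0 0 0 -10.4" --pt "1.5 0 0 0 -10.4" --pt "1.5 0 0 0 -10.4" --pt "1.5 0 0 0 -10.4" --pt "1.5 0 0 0 -10.4" --pt "1.5 0 0 0 -10.4" --pt "1.5 0 0 0 -10.4" --pt "1.5 0 0 0 -10.4" --pt "1.5 0 0 0 -10.4" --pt "1.5 0 0 0 -10.4" --pt "1.5 0 0 0 -9.6"

```text
t: 38.85
ee_pos: [585.9, -248.7, 152.0]
eef_rot: [0.281, -3.123, -0.005]
contact_force: [0.3, 0.1, -5.2]
grip_width: 20.0
gripper_force: 30.0
```

Run:
```python
from h import *
go(480.5,-33.5,150,4.89-np.pi)
held('bracket_mid',3.32,44)
```

```text
t 38.9 pos [ 585.9 -248.7  152. ] psi 1.751 F [ 0.3  0.1 -5.2] grip 20.0 tilt [0.005 0.004]
TURN deg 0.1 SHIFT cm x 6.57 y 23.05 z 0.20  q [-0.49  0.16  1.75 -0.    1.23 -2.24]
top none
side [ 586.48 -245.03    6.46] fit 0.317 0.319 bracket minus TCP along bracket x,y -1.3 -3.5 tip [[582.0, -247.0, 113.0]]
```

>>> servo_tool --pt "1.5 1.31 4.59 0 0" --pt "1.5 1.31 4.59 0 0" --pt "1.5 1.31 4.59 0 0" --pt "1.5 1.31 4.59 0 0" --pt "1.5 1.31 4.6 0 0" --pt "1.5 0 0 0 0" --pt "1.5 0 0 0 0" --pt "1.5 0 0 0 0"

```text
t: 40.2
ee_pos: [484.1, -35.8, 157.1]
eef_rot: [-0.271, 3.129, -0.001]
contact_force: [-0.1, -0.6, -5.4]
grip_width: 20.0
gripper_force: 30.0
```

Run:
```python
from h import *
go(480.5,-34.3,150,4.89-np.pi)
held('bracket_mid',3.32,42)
p=snap('side','side6.png'); b=p['frame'][150:250,190:300,::-1]; cv2.imwrite('pics/n6.png',cv2.resize(b,None,fx=4,fy=4,interpolation=cv2.INTER_CUBIC))
```

```text
t 40.2 pos [484.1 -35.8 157.1] psi 1.744 F [-0.1 -0.6 -5.4] grip 20.0 tilt [-0.001 -0.   ]
TURN deg -0.3 SHIFT cm x 0.33 y 0.21 z 0.71  q [-0.18 -0.18  2.09 -0.    1.24 -1.93]
top [483.45 -36.13   6.46] fit 0.849 0.85 bracket minus TCP along bracket x,y 0.7 0.2 tip [[487.0, -35.0, 116.0]]
side [483.24 -35.24   3.31] fit 0.297 0.303 bracket minus TCP along bracket x,y 0.8 -0.7 tip []
```

View pics/n6.png

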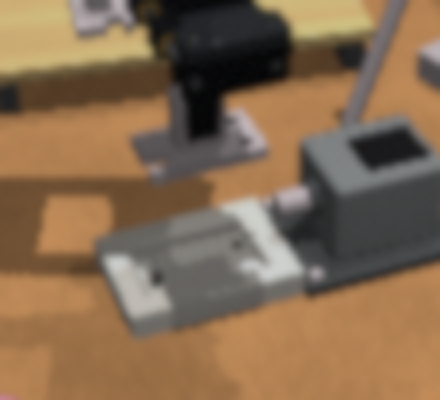

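>>> servo_tool --pt "1.5 0.3 0.15 3 -0.3" --pt "1.5 0 0 3 0" --pt "1.5 0 0 2.5 0" --pt "1.5 0 0 0.5 0" --pt "1.5 0 0 0 0" --pt "1.5 0 0 0 0"

```text
t: 41.4
ee_pos: [481.5, -34.2, 68.3]
eef_rot: [-0.281, 3.126, -0.001]
contact_force: [-0.5, 0.2, -4.3]
grip_width: 19.6
gripper_force: 30.0
```

Run:
```python
from h import *
go(480.5,-34.3,54,4.89-np.pi)
```

```text
t 41.4 pos [481.5 -34.2  68.3] psi 1.750 F [-0.5  0.2 -4.3] grip 19.6 tilt [-0.003 -0.001]
TURN deg 0.1 SHIFT cm x 0.10 y 0.01 z 1.43  q [-0.18 -0.08  2.16 -0.    1.06 -1.93]
```

>>> servo_tool --pt "1.5 0 0 0.3 0" --pt "1.5 0 0 0.2 0" --pt "1.5 0 0 0.2 0" --pt "1.5 0 0 0.2 0" --pt "1.5 0 0 0.2 0" --pt "1.5 0 0 0.2 0" --pt "1.5 0 0 0 0"

```text
t: 42.28
ee_pos: [480.6, -34.0, 53.9]
eef_rot: [-0.281, 3.129, -0.0]
contact_force: [0.3, 0.6, -4.2]
grip_width: 19.9
gripper_force: 30.0
```

>>> servo_tool --pt "1.5 0 0 0.1 0" --pt "1.5 0 0 0.1 0" --pt "1.5 0 0 0 0"

```text
t: 42.65
ee_pos: [480.6, -34.0, 53.9]
eef_rot: [0.282, -3.128, -0.0]
contact_force: [-8.3, 1.3, 11.2]
grip_width: 19.9
gripper_force: 30.0
```

>>> servo_tool --pt "4.5 0 0 0 0" --pt "4.5 0 0 0 0" --pt "4.5 0 0 0 0" --pt "4.5 0 0 -3 0" --pt "6 0 0 -5 0" --pt "6 0 0 -5 0" --pt "6 0 0 -5 0" --pt "6 0 0 -5 0"

```text
t: 43.65
ee_pos: [480.2, -34.0, 283.3]
eef_rot: [-0.281, 3.129, -0.0]
contact_force: [0.2, -0.0, -1.3]
grip_width: 60.1
gripper_force: 0.0
```

>>> servo_tool --pt "6 0 0 0 10" --pt "6 0 0 0 10" --pt "6 0 0 0 10" --pt "6 0 0 0 10" --pt "6 0 0 0 10" --pt "6 0 0 0 10" --pt "6 0 0 0 10" --pt "6 0 0 0 10" --pt "6 0 0 0 10" --pt "6 0 0 0 0"

```text
t: 44.9
ee_pos: [480.3, -34.0, 281.6]
eef_rot: [-2.011, -2.413, 0.0]
contact_force: [-0.3, -0.2, 0.2]
grip_width: 60.3
gripper_force: 0.0
```

Run:
```python
from h import *
go(651.5,94.5,193,.179)
p=snap('side','side7.png')
print([w(p,d['at']).round(0).tolist() for d in cams.tip_of(p,'lever_handle')],[w(p,d['at']).round(0).tolist() for d in cams.tip_of(p,'bracket_mid')])
x,f,alt,c,d=fit(p,'bracket_mid',z=12,at=(480,-34),a0s=[3.32,.179]); print(x,f,alt,d)
b=p['frame'][150:250,190:300,::-1]; cv2.imwrite('pics/n7.png',cv2.resize(b,None,fx=4,fy=4,interpolation=cv2.INTER_CUBIC))
```

```text
t 44.9 pos [480.3 -34.  281.6] psi 0.181 F [-0.3 -0.2  0.2] grip 60.3 tilt [ 0. -0.]
TURN deg 0.1 SHIFT cm x 9.60 y 19.13 z 8.86  q [-0.18 -0.28  1.96 -0.    1.47 -0.36]
[[649.0, 95.0, 189.0]] [[478.0, -35.0, 12.0]]
[479.98689712 -29.88016044   3.31545435] 0.13984978199005127 0.14832944 0.31647880060027694
```

View pics/n7.png

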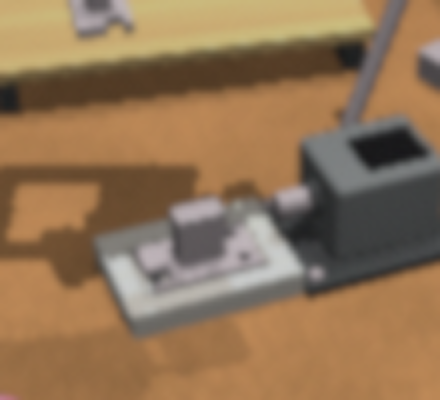

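Mid is seated flush. Second lever pull.

>>> servo_tool --pt "6 2.4 4.78 0 0" --pt "6 2.4 4.78 0 0" --pt "6 2.4 4.78 0 0" --pt "6 2.4 4.79 0 0" --pt "6 0 0 3 0" --pt "6 0 0 4 0" --pt "6 0 0 1.8 0" --pt "1 0 0 0 0" --pt "1 0 0 0 0" --pt "1 0 0 0 0" --pt "1 0 0 0 0" --pt "1 0 0 0 0"

```text
t: 46.65
ee_pos: [651.3, 94.5, 194.4]
eef_rot: [2.014, 2.411, -0.0]
contact_force: [-5.5, 0.1, 8.9]
grip_width: 15.6
gripper_force: 24.1
```

>>> servo_tool --pt "1 0 -1.58 -0.49 0" --pt "1 0 -1.61 -0.32 0" --pt "1 0 -1.65 -0.17 0" --pt "1 0 -1.64 0 0" --pt "1 0 -1.65 0.17 0" --pt "1 0 -1.61 0.32 0" --pt "1 0 -1.58 0.49 0" --pt "1 0 -1.52 0.64 0" --pt "1 0 -1.45 0.8 0" --pt "1 0 -1.36 0.92 0" --pt "1 0 0 0 0" --pt "1 0 0 0 0"

```text
t: 48.15
ee_pos: [501.2, 67.7, 174.7]
eef_rot: [2.009, 2.405, 0.016]
contact_force: [5.6, 3.6, 8.3]
grip_width: 14.9
gripper_force: 30.0
```

>>> servo_tool --pt "1 0 -0.3 0.2 0" --pt "1 0 -0.3 0.2 0" --pt "1 0 -0.3 0.3 0" --pt "1 0 -0.2 0.2 0" --pt "1 0 -0.1 0 0" --pt "1 0 0 0 0" --pt "1 0 0 0 0"

```text
t: 49.02
ee_pos: [496.2, 66.8, 171.1]
eef_rot: [2.001, 2.395, 0.039]
contact_force: [16.7, 9.0, 14.1]
grip_width: 15.5
gripper_force: 30.0
```

At the stop again. Easing home.

>>> servo_tool --pt "1 0 0.6 -0.45 0" --pt "1 0 0.6 -0.45 0" --pt "1 0 0.68 -0.46 0" --pt "1 0 0.68 -0.46 0" --pt "1 0 0.72 -0.4 0" --pt "1 0 0.73 -0.4 0" --pt "1 0 0.76 -0.32 0" --pt "1 0 0.76 -0.32 0" --pt "1 0 0.79 -0.25 0" --pt "1 0 0.79 -0.24 0" --pt "1 0 0.8 -0.16 0" --pt "1 0 0.81 -0.16 0"

```text
t: 50.52
ee_pos: [571.8, 80.3, 201.4]
eef_rot: [2.013, 2.411, 0.001]
contact_force: [4.7, 1.5, -1.3]
grip_width: 14.9
gripper_force: 30.0
```

>>> servo_tool --pt "1 0 0.82 -0.08 0" --pt "1 0 0.83 -0.09 0" --pt "1 0 0.82 0 0" --pt "1 0 0.82 0 0" --pt "1 0 0.82 0.08 0" --pt "1 0 0.83 0.09 0" --pt "1 0 0.8 0.16 0" --pt "1 0 0.81 0.16 0" --pt "1 0 0.79 0.24 0" --pt "1 0 0.79 0.25 0" --pt "1 0 0.2 0 0" --pt "1 0 0 0 0"

```text
t: 52.02
ee_pos: [651.5, 94.3, 193.7]
eef_rot: [-2.011, -2.408, 0.009]
contact_force: [-7.6, -5.9, 3.9]
grip_width: 15.2
gripper_force: 30.0
```

>>> servo_tool --pt "1 0 0 0 0" --pt "6 0 0 0 0" --pt "6 0 0 0 0" --pt "6 0 0 0 0" --pt "6 0 0 -4 0" --pt "6 0 0 -4.8 0" --pt "6 -2.4 -4.8 0 0" --pt "6 -2.4 -4.8 0 0" --pt "6 -2.4 -4.8 0 0" --pt "6 -2.4 -4.8 0 0"

```text
t: 53.28
ee_pos: [480.4, -34.1, 281.9]
eef_rot: [2.012, 2.412, 0.001]
contact_force: [-1.3, -0.2, 0.4]
grip_width: 59.7
gripper_force: 0.0
```

>>> servo_tool --pt "6 0 0 0 -10" --pt "6 0 0 0 -10" --pt "6 0 0 0 -10" --pt "6 0 0 0 -10" --pt "6 0 0 0 -10" --pt "6 0 0 0 -10" --pt "6 0 0 0 -10" --pt "6 0 0 0 -10" --pt "6 0 0 0 -10" --pt "5 0 0 0 0"

```text
t: 54.52
ee_pos: [481.8, -33.4, 281.9]
eef_rot: [-0.279, 3.129, 0.001]
contact_force: [0.3, 0.5, -0.9]
grip_width: 54.4
gripper_force: 0.0
```

Run:
```python
from h import *
go(480.6,-34,53.9,4.89-np.pi)
p=snap('side'); 
for o in ('ram_tip','lever_handle','bracket_mid'): print([w(p,d['at']).round(0).tolist() for d in cams.tip_of(p,o)[:2]])
```

```text
t 54.5 pos [481.8 -33.4 281.9] psi 1.748 F [ 0.3  0.5 -0.9] grip 54.4 tilt [-0.001  0.   ]
TURN deg 0.0 SHIFT cm x 0.12 y -0.04 z 22.80  q [-0.18 -0.28  1.96  0.    1.47 -1.93]
[[477.0, -32.0, 14.0], [541.0, -20.0, 47.0]]
[[649.0, 95.0, 190.0]]
[[476.0, -33.0, 12.0]]
```

>>> servo_tool --pt "5 0.1 0 5.5 0" --pt "5 0 0 5.5 0" --pt "5 0 0 5.5 0" --pt "5 0 0 4.5 0" --pt "5 0 0 1.8 0" --pt "5 0 0 0 0" --pt "1.5 0 0 0 0" --pt "1.5 0 0 0 0" --pt "1.5 0 0 0 0" --pt "1.5 0 0 0 0" --pt "1.5 0 0 -2 0" --pt "1.5 0 0 -3 0"

```text
t: 56.22
ee_pos: [478.3, -33.5, 101.7]
eef_rot: [0.281, -3.123, -0.002]
contact_force: [0.5, 0.3, -4.8]
grip_width: 19.9
gripper_force: 30.0
```

>>> servo_tool --pt "1.5 0 0 -5.5 0" --pt "1.5 0 0 -5.5 0" --pt "1.5 0 0 0 10" --pt "1.5 0 0 0 10" --pt "1.5 0 0 0 10" --pt "1.5 0 0 0 10" --pt "1.5 0 0 0 10" --pt "1.5 0 0 0 10" --pt "1.5 0 0 0 10" --pt "1.5 0 0 0 10" --pt "1.5 0 0 0 10" --pt "1.5 0 0 0 9.6"

```text
t: 57.72
ee_pos: [479.4, -33.8, 211.9]
eef_rot: [-2.213, -2.226, 0.003]
contact_force: [0.1, 0.2, -4.5]
grip_width: 20.1
gripper_force: 30.0
```

Run:
```python
from h import *
go(511,291,175,0.01)
EOF=0
```

```text
t 57.7 pos [479.4 -33.8 211.9] psi 0.006 F [ 0.1  0.2 -4.5] grip 20.1 tilt [ 0.001 -0.003]
TURN deg -0.2 SHIFT cm x 32.44 y 3.48 z 3.69  q [-0.18 -0.24  2.04 -0.    1.35 -0.19]
```

>>> servo_tool --pt "1.5 5.41 0.58 0 0" --pt "1.5 5.41 0.58 0 0" --pt "1.5 5.41 0.58 0 0" --pt "1.5 5.41 0.58 0 0" --pt "1.5 5.41 0.58 0 0" --pt "1.5 5.41 0.58 0 0" --pt "1.5 0 0 4 0" --pt "1.5 0 0 4 0" --pt "1.5 0 0 2 0" --pt "1.5 0 0 0.5 0" --pt "1.5 0 0 0 0" --pt "1.5 0 0 0 0"

```text
t: 59.22
ee_pos: [512.9, 291.4, 110.9]
eef_rot: [2.208, 2.233, 0.005]
contact_force: [1.0, -0.5, -4.4]
grip_width: 20.0
gripper_force: 30.0
```

Run:
```python
from h import *
go(511,291,92,0.01)
EOF=0
```

```text
t 59.2 pos [512.9 291.4 110.9] psi 0.011 F [ 1.  -0.5 -4.4] grip 20.0 tilt [0.001 0.003]
TURN deg 0.1 SHIFT cm x -0.04 y -0.19 z 1.89  q [0.43 0.1  1.9  0.   1.14 0.41]
```

>>> servo_tool --pt "1.5 0 -0.1 0.5 0" --pt "1.5 0 0 0.5 0" --pt "1.5 0 0 0.3 0" --pt "1.5 0 0 0.2 0" --pt "1.5 0 0 0.2 0" --pt "1.5 0 0 0.2 0" --pt "1.5 0 0 0.1 0" --pt "1.5 0 0 0 0"

```text
t: 60.22
ee_pos: [510.7, 291.2, 92.7]
eef_rot: [-2.208, -2.234, 0.002]
contact_force: [-10.5, -4.3, 14.9]
grip_width: 19.8
gripper_force: 30.0
```

>>> servo_tool --pt "3.5 0 0 0 0" --pt "3.5 0 0 0 0" --pt "3.5 0 0 0 0" --pt "3.5 0 0 -4 0" --pt "3.5 0 0 -5 0" --pt "6 0 0 -5 0" --pt "6 0 0 -5 0"

```text
t: 61.1
ee_pos: [510.6, 291.0, 280.1]
eef_rot: [2.208, 2.234, 0.0]
contact_force: [0.8, 0.4, 0.5]
grip_width: 50.1
gripper_force: 0.0
```

>>> servo_tool --pt "6 0 0 0 10" --pt "6 0 0 0 10" --pt "6 0 0 0 10" --pt "6 0 0 0 10" --pt "6 0 0 0 10" --pt "6 0 0 0 10" --pt "6 0 0 0 0"

```text
t: 61.98
ee_pos: [510.7, 291.0, 278.5]
eef_rot: [3.029, 0.834, -0.0]
contact_force: [0.3, -0.2, 0.2]
grip_width: 60.1
gripper_force: 0.0
```

Run:
```python
from h import *
for n in ('top','side'):
    p=snap(n)
    for b,at,z in (('bracket_short',(516,-335),0),('bracket_mid',(511,291),50),('bracket_tall',(445,291),50)):
        try: x,f,alt,c,d=fit(p,b,at=at,z=z); print(n,b,x.round(2),round(f,3),round(alt,3),round(d,1))
        except ValueError: print(n,b,'none')
go(517.7,-335.5,130,3.66-1.5*np.pi)
```

```text
top bracket_short [ 519.29 -335.75    3.68] 0.06 0.135 1.1
top bracket_mid [514.7  294.15   1.5 ] 0.121 0.203 1.6
top bracket_tall [448.13 287.57   1.58] 0.307 0.306 4.7
side bracket_short [ 515.21 -334.43    3.71] 0.104 0.149 2.6
side bracket_mid [510.47 295.54   1.54] 0.13 0.178 0.6
side bracket_tall [444.08 291.06   4.74] 0.081 0.115 0.6
t 62.7 pos [510.6 291.1 278.8] psi -1.035 F [ 0.1  0.2 -0.2] grip 59.6 tilt [ 0. -0.]
TURN deg 1.0 SHIFT cm x -30.43 y 54.78 z 14.88  q [ 0.43 -0.04  1.74  0.    1.43  1.46]
```

>>> servo_tool --pt "6 -2.54 4.57 0 0" --pt "6 -2.54 4.57 0 0" --pt "6 -2.54 4.57 0 0" --pt "6 -2.54 4.57 0 0" --pt "6 -2.54 4.57 0 0" --pt "6 -2.54 4.57 0 0" --pt "6 -2.54 4.57 0 0" --pt "6 -2.54 4.57 0 0" --pt "6 -2.54 4.57 0 0" --pt "6 -2.54 4.57 0 0" --pt "6 -2.54 4.57 0 0" --pt "6 -2.54 4.57 0 0"

```text
t: 64.18
ee_pos: [528.1, -337.9, 278.9]
eef_rot: [3.03, 0.831, 0.001]
contact_force: [-0.1, 0.3, 0.2]
grip_width: 59.8
gripper_force: 0.0
```

>>> servo_tool --pt "6 0 0 5 0" --pt "6 0 0 5 0" --pt "6 0 0 4 0" --pt "6 0 0 0 0" --pt "6 0 0 0 0"

```text
t: 64.8
ee_pos: [529.2, -336.8, 140.7]
eef_rot: [3.028, 0.831, 0.002]
contact_force: [-0.4, -1.5, 0.6]
grip_width: 59.9
gripper_force: 0.0
```

Run:
```python
from h import *
go(517.3,-335.1,34,3.69-1.5*np.pi)
for n in ('side','top'):
    p=snap(n)
    for t in range(1):
        try: x,f,alt,c,d=fit(p,'bracket_short',at=(517,-335)); print(n,x.round(2),round(f,3),round(alt,3),round(d,1))
        except ValueError: print(n,'none')
```

```text
t 64.8 pos [ 529.2 -336.8  140.7] psi -1.035 F [-0.4 -1.5  0.6] grip 59.9 tilt [0.001 0.002]
TURN deg -0.7 SHIFT cm x -0.93 y -0.76 z 10.67  q [-0.65  0.15  1.79  0.    1.2   0.38]
side [ 514.87 -334.62    3.67] 0.055 0.091 3.2
top [ 517. -335.    0.] 1.0 1.0 140.0
```

>>> servo_tool --pt "6 -0.95 -0.76 4 -0.7" --pt "6 0 0 3.5 0" --pt "6 0 0 2.5 0" --pt "6 0 0 0.4 0" --pt "6 0 0 0 0" --pt "1.5 0 0 0 0" --pt "1.5 0 0 0 0" --pt "1.5 0 0 0 0" --pt "1.5 0 0 0 0" --pt "1.5 0 0 0 0"

```text
t: 66.35
ee_pos: [516.3, -334.5, 34.9]
eef_rot: [3.024, 0.849, 0.0]
contact_force: [0.1, 0.3, 0.7]
grip_width: 19.9
gripper_force: 30.0
```

>>> servo_tool --pt "1.5 0 0 -3 0" --pt "1.5 0 0 -4 0" --pt "1.5 0 0 -4.5 0" --pt "1.5 0 0 0 10" --pt "1.5 0 0 0 10" --pt "1.5 0 0 0 0"

```text
t: 67.1
ee_pos: [515.4, -333.8, 148.3]
eef_rot: [-3.124, -0.314, 0.003]
contact_force: [-0.5, 0.3, -4.5]
grip_width: 19.9
gripper_force: 30.0
```

Run:
```python
from h import *
go(480.5,-34.3,150,4.89-2*np.pi)
held('bracket_short',3.32,34)
```

```text
t 67.1 pos [ 515.4 -333.8  148.3] psi -1.370 F [-0.5  0.3 -4.5] grip 19.9 tilt [-0.002 -0.002]
TURN deg 1.3 SHIFT cm x 1.86 y -30.10 z -0.17  q [-0.66  0.12  1.81 -0.    1.22  0.71]
top none
side [ 511.38 -335.26    6.41] fit 0.356 0.363 bracket minus TCP along bracket x,y 4.2 0.7 tip [[508.0, -333.0, 109.0], [695.0, -342.0, -3.0]]
```

>>> servo_tool --pt "1.5 0 0 0 1.2" --pt "1.5 0.31 -5.02 0 0" --pt "1.5 0.31 -5.02 0 0" --pt "1.5 0.31 -5.02 0 0" --pt "1.5 0.31 -5.02 0 0" --pt "1.5 0.31 -5.02 0 0" --pt "1.5 0.31 -5.0 0 0" --pt "1.5 0 0 0 0" --pt "1.5 0 0 0 0" --pt "1.5 0 0 0 0"

```text
t: 68.7
ee_pos: [481.6, -35.9, 149.9]
eef_rot: [3.129, 0.276, 0.0]
contact_force: [0.4, 0.7, -4.4]
grip_width: 19.8
gripper_force: 30.0
```

Run:
```python
from h import *
go(481.5,-34.3,60,4.89-2*np.pi)
for i in range(2): held('bracket_short',3.32,34.9)
```

```text
t 68.7 pos [481.6 -35.9 149.9] psi -1.395 F [ 0.4  0.7 -4.4] grip 19.8 tilt [0. 0.]
TURN deg -0.1 SHIFT cm x 0.02 y -0.16 z 8.99  q [-0.19 -0.18  2.1  -0.    1.22  1.21]
top none
side [479.45 -37.18   6.43] fit 0.286 0.282 bracket minus TCP along bracket x,y 2.3 0.9 tip [[475.0, -34.0, 114.0]]
top [481.34 -35.27   3.32] fit 1.0 1.0 bracket minus TCP along bracket x,y 0.0 0.0 tip [[481.0, -31.0, 115.0], [512.0, 291.0, -2.0]]
side [480.35 -34.76   6.45] fit 0.268 0.268 bracket minus TCP along bracket x,y 0.9 -0.7 tip [[478.0, -34.0, 110.0]]
```

>>> servo_tool --pt "1.5 0.05 -0.15 3 0" --pt "1.5 0 0 3 0" --pt "1.5 0 0 2.5 0" --pt "1.5 0 0 0.4 0" --pt "1.5 0 0 0 0" --pt "1.5 0 0 0.3 0" --pt "1.5 0 0 0.2 0" --pt "1.5 0 0 0 0"

```text
t: 70.45
ee_pos: [481.7, -33.3, 56.0]
eef_rot: [3.129, 0.279, 0.001]
contact_force: [0.7, -0.0, -4.3]
grip_width: 19.8
gripper_force: 30.0
```

>>> servo_tool --pt "1.5 0 0.03 0.2 0" --pt "1.5 0 0 0.2 0" --pt "1.5 0 0 0.2 0" --pt "1.5 0 0 0.2 0" --pt "1.5 0 0 0.1 0" --pt "1.5 0 0 0.1 0" --pt "1.5 0 0 0 0"

```text
t: 71.32
ee_pos: [481.6, -33.6, 46.9]
eef_rot: [-3.129, -0.279, 0.002]
contact_force: [-5.3, 1.2, 5.8]
grip_width: 19.6
gripper_force: 30.0
```

Seated at the expected height with contact. Release, then go to the lever.

>>> servo_tool --pt "4.5 0 0 0 0" --pt "4.5 0 0 0 0" --pt "4.5 0 0 0 0" --pt "4.5 0 0 -3.5 0" --pt "6 0 0 -5 0" --pt "6 0 0 -5 0" --pt "6 0 0 -5 0" --pt "6 0 0 -5 0"

```text
t: 72.32
ee_pos: [481.5, -33.6, 282.5]
eef_rot: [3.129, 0.279, 0.001]
contact_force: [-0.2, 0.6, 0.5]
grip_width: 60.1
gripper_force: 0.0
```

>>> servo_tool --pt "6 0 0 0 -10" --pt "6 0 0 0 -10" --pt "6 0 0 0 -10" --pt "6 0 0 0 -10" --pt "6 0 0 0 -10" --pt "6 0 0 0 -10" --pt "6 0 0 0 -10" --pt "6 0 0 0 -10" --pt "6 0 0 0 -10" --pt "6 0 0 0 0"

```text
t: 73.58
ee_pos: [481.6, -33.6, 280.7]
eef_rot: [2.018, 2.408, 0.0]
contact_force: [0.4, -0.3, 0.1]
grip_width: 60.0
gripper_force: 0.0
```

Run:
```python
from h import *
go(651.5,94.5,193,.179)
p=snap('side','side8.png')
print([w(p,d['at']).round(0).tolist() for d in cams.tip_of(p,'lever_handle')],[w(p,d['at']).round(0).tolist() for d in cams.tip_of(p,'bracket_short')])
x,f,alt,c,d=fit(p,'bracket_short',z=12,at=(480,-34),a0s=[3.32,.179]); print(x,f,alt,d)
b=p['frame'][120:250,160:300,::-1]; cv2.imwrite('pics/n8.png',cv2.resize(b,None,fx=4,fy=4,interpolation=cv2.INTER_CUBIC))
```

```text
t 73.6 pos [481.6 -33.6 280.7] psi 0.176 F [ 0.4 -0.3  0.1] grip 60.0 tilt [-0.  0.]
TURN deg -0.2 SHIFT cm x 9.58 y 19.00 z 8.77  q [-0.18 -0.28  1.96  0.    1.46 -0.36]
[[648.0, 94.0, 190.0]] [[476.0, -31.0, 9.0], [696.0, -343.0, -1.0]]
[479.44803904 -29.0446057    3.37379274] 0.11271476745605469 0.12959433 1.0229479131917998
```

View pics/n8.png

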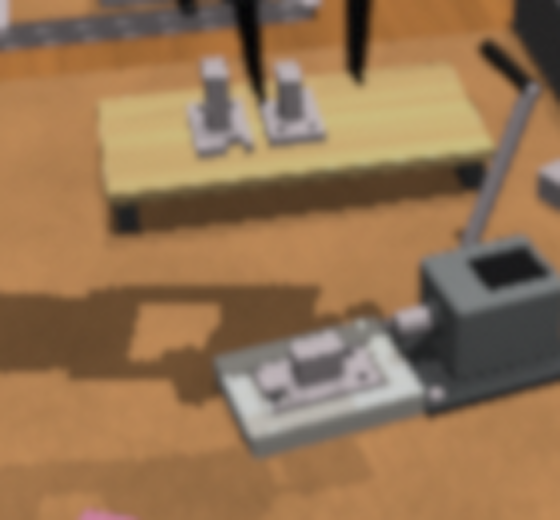

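Short seated flush, and tall and mid stand in a row on the shelf. Third pull.

>>> servo_tool --pt "6 2.4 4.75 0 0" --pt "6 2.4 4.75 0 0" --pt "6 2.4 4.75 0 0" --pt "6 2.38 4.75 0 0" --pt "6 0 0 3 0" --pt "6 0 0 4 0" --pt "6 0 0 1.7 0" --pt "1 0 0 0 0" --pt "1 0 0 0 0" --pt "1 0 0 0 0" --pt "1 0 0 0 0" --pt "1 0 0 0 0"

```text
t: 75.32
ee_pos: [651.4, 94.2, 194.4]
eef_rot: [-2.016, -2.41, 0.001]
contact_force: [-6.4, -1.3, 9.8]
grip_width: 15.5
gripper_force: 23.8
```

>>> servo_tool --pt "1 0 -1.58 -0.49 0" --pt "1 0 -1.61 -0.32 0" --pt "1 0 -1.65 -0.17 0" --pt "1 0 -1.64 0 0" --pt "1 0 -1.65 0.17 0" --pt "1 0 -1.61 0.32 0" --pt "1 0 -1.58 0.49 0" --pt "1 0 -1.52 0.64 0" --pt "1 0 -1.45 0.8 0" --pt "1 0 -1.36 0.92 0" --pt "1 0 0 0 0" --pt "1 0 0 0 0"

```text
t: 76.82
ee_pos: [501.4, 67.4, 174.6]
eef_rot: [2.011, 2.403, 0.015]
contact_force: [5.5, 2.6, 7.5]
grip_width: 15.3
gripper_force: 30.0
```

>>> servo_tool --pt "1 0 -0.3 0.2 0" --pt "1 0 -0.3 0.2 0" --pt "1 0 -0.3 0.3 0" --pt "1 0 -0.2 0.2 0" --pt "1 0 -0.1 0 0" --pt "1 0 0 0 0" --pt "1 0 0 0 0"

```text
t: 77.7
ee_pos: [496.3, 66.5, 170.8]
eef_rot: [2.003, 2.393, 0.037]
contact_force: [18.1, 7.3, 13.0]
grip_width: 14.9
gripper_force: 30.0
```

>>> servo_tool --pt "1 0 0.6 -0.45 0" --pt "1 0 0.6 -0.45 0" --pt "1 0 0.68 -0.46 0" --pt "1 0 0.68 -0.46 0" --pt "1 0 0.72 -0.4 0" --pt "1 0 0.73 -0.4 0" --pt "1 0 0.76 -0.32 0" --pt "1 0 0.76 -0.32 0" --pt "1 0 0.79 -0.25 0" --pt "1 0 0.79 -0.24 0" --pt "1 0 0.8 -0.16 0" --pt "1 0 0.81 -0.16 0"

```text
t: 79.2
ee_pos: [572.0, 79.9, 201.3]
eef_rot: [2.016, 2.409, 0.001]
contact_force: [5.2, 1.0, -5.4]
grip_width: 15.3
gripper_force: 30.0
```

>>> servo_tool --pt "1 0 0.82 -0.08 0" --pt "1 0 0.83 -0.09 0" --pt "1 0 0.82 0 0" --pt "1 0 0.82 0 0" --pt "1 0 0.82 0.08 0" --pt "1 0 0.83 0.09 0" --pt "1 0 0.8 0.16 0" --pt "1 0 0.81 0.16 0" --pt "1 0 0.79 0.24 0" --pt "1 0 0.79 0.25 0" --pt "1 0 0.2 0 0" --pt "1 0 0 0 0"

```text
t: 80.7
ee_pos: [651.6, 93.9, 193.8]
eef_rot: [-2.013, -2.406, 0.01]
contact_force: [-7.7, -6.6, 4.6]
grip_width: 15.5
gripper_force: 30.0
```

>>> servo_tool --pt "1 0 0 0 0" --pt "6 0 0 0 0" --pt "6 0 0 0 0" --pt "6 0 0 0 0" --pt "6 0 0 -4 0" --pt "6 0 0 -4.8 0" --pt "6 -2.4 -4.77 0 0" --pt "6 -2.4 -4.77 0 0" --pt "6 -2.4 -4.77 0 0" --pt "6 -2.4 -4.77 0 0"

```text
t: 81.95
ee_pos: [481.7, -34.0, 282.0]
eef_rot: [2.014, 2.41, 0.001]
contact_force: [0.3, -0.3, 0.6]
grip_width: 60.4
gripper_force: 0.0
```

>>> servo_tool --pt "6 0 0 0 10" --pt "6 0 0 0 10" --pt "6 0 0 0 10" --pt "6 0 0 0 10" --pt "6 0 0 0 10" --pt "6 0 0 0 10" --pt "6 0 0 0 10" --pt "6 0 0 0 10" --pt "6 0 0 0 10" --pt "5 0 0 0 0"

```text
t: 83.2
ee_pos: [482.9, -33.3, 281.9]
eef_rot: [-3.128, -0.282, -0.001]
contact_force: [0.1, 0.7, 0.1]
grip_width: 54.5
gripper_force: 0.0
```

Run:
```python
from h import *
go(480.6,-33.9,46.9,4.89-2*np.pi)
p=snap('side'); 
for o in ('ram_tip','lever_handle','bracket_short','bracket_tall','bracket_mid'): print(o,[w(p,d['at']).round(0).tolist() for d in cams.tip_of(p,o)[:4]])
```

```text
t 83.2 pos [482.9 -33.3 281.9] psi -1.391 F [0.1 0.7 0.1] grip 54.5 tilt [ 0.001 -0.   ]
TURN deg 0.1 SHIFT cm x -0.24 y 0.02 z 23.50  q [-0.18 -0.28  1.95  0.    1.47  1.21]
ram_tip [[544.0, -22.0, 45.0]]
lever_handle [[650.0, 95.0, 190.0], [477.0, -30.0, 12.0]]
bracket_short [[477.0, -38.0, 8.0], [479.0, -33.0, 11.0]]
bracket_tall [[322.0, -196.0, -1.0], [232.0, -341.0, -4.0], [442.0, 287.0, 51.0]]
bracket_mid [[508.0, 295.0, 52.0]]
```

>>> servo_tool --pt "5 -0.2 0 5.5 0" --pt "5 0 0 5.5 0" --pt "5 0 0 5.5 0" --pt "5 0 0 5 0" --pt "5 0 0 1.5 0" --pt "5 0 0 0.4 0" --pt "5 0 0 0 0" --pt "1.5 0 0 0 0" --pt "1.5 0 0 0 0" --pt "1.5 0 0 0 0" --pt "1.5 0 0 0 0" --pt "1.5 0 0 -2 0"

```text
t: 85.0
ee_pos: [478.4, -33.5, 65.5]
eef_rot: [-3.128, -0.279, 0.009]
contact_force: [0.1, 0.1, -3.2]
grip_width: 20.0
gripper_force: 30.0
```

>>> servo_tool --pt "1.5 0 0 -4 0" --pt "1.5 0 0 -5.5 0" --pt "1.5 0 0 -5.5 0" --pt "1.5 0 0 0 -10" --pt "1.5 0 0 0 -10" --pt "1.5 0 0 0 -10" --pt "1.5 0 0 0 -10" --pt "1.5 0 0 0 -10" --pt "1.5 0 0 0 -10" --pt "1.5 0 0 0 -10" --pt "1.5 0 0 0 -10" --pt "1.5 0 0 0 0"

```text
t: 86.5
ee_pos: [480.0, -33.8, 216.3]
eef_rot: [-2.219, -2.221, 0.002]
contact_force: [0.3, 0.4, -4.1]
grip_width: 20.0
gripper_force: 30.0
```

Run:
```python
from h import *
go(577,291,200,0.01)
```

```text
t 86.5 pos [480.  -33.8 216.3] psi 0.001 F [ 0.3  0.4 -4.1] grip 20.0 tilt [ 0.    -0.003]
TURN deg -0.5 SHIFT cm x 32.38 y 10.02 z 1.63  q [-0.18 -0.25  2.04 -0.    1.35 -0.18]
```

>>> servo_tool --pt "1.5 5.4 0 0 -0.5" --pt "1.5 5.4 0 0 0" --pt "1.5 5.4 0 0 0" --pt "1.5 5.4 1 0 0" --pt "1.5 5.4 2 0 0" --pt "1.5 5.4 3 0 0" --pt "1.5 0 4 0 0" --pt "1.5 0 0 4 0" --pt "1.5 0 0 4 0" --pt "1.5 0 0 2.5 0" --pt "1.5 0 0 0 0" --pt "1.5 0 0 0 0"

```text
t: 88.0
ee_pos: [578.1, 291.5, 113.7]
eef_rot: [2.209, 2.233, 0.002]
contact_force: [0.4, -0.0, -3.4]
grip_width: 19.8
gripper_force: 30.0
```

Run:
```python
from h import *
go(577,291,85,0.01)
```

```text
t 88.0 pos [578.1 291.5 113.7] psi 0.011 F [ 0.4 -0.  -3.4] grip 19.8 tilt [0.001 0.001]
TURN deg 0.0 SHIFT cm x -0.04 y -0.11 z 2.87  q [0.38 0.22 1.76 0.   1.16 0.37]
```

>>> servo_tool --pt "1.5 0 -0.1 0.8 0" --pt "1.5 0 0 0.8 0" --pt "1.5 0 0 0.5 0" --pt "1.5 0 0 0.3 0" --pt "1.5 0 0 0.2 0" --pt "1.5 0 0 0.1 0" --pt "1.5 0 0 0.2 0" --pt "1.5 0 0 0.1 0" --pt "1.5 0 0 0 0"

```text
t: 89.12
ee_pos: [576.8, 291.3, 86.2]
eef_rot: [2.208, 2.235, -0.0]
contact_force: [-8.3, -4.4, 11.0]
grip_width: 19.9
gripper_force: 30.0
```

>>> servo_tool --pt "3.5 0 0 0 0" --pt "3.5 0 0 0 0" --pt "3.5 0 0 0 0" --pt "3.5 0 0 -4 0" --pt "3.5 0 0 -5 0" --pt "5 0 0 -5 0" --pt "5 0 0 -5 0" --pt "5 -4 -4 0 0" --pt "5 -4 -4 0 0" --pt "5 -4 -4 0 0" --pt "5 -4 -4 0 0" --pt "5 0 0 0 0"

```text
t: 90.62
ee_pos: [416.6, 127.8, 272.6]
eef_rot: [2.21, 2.231, 0.001]
contact_force: [0.2, 0.4, 0.2]
grip_width: 50.1
gripper_force: 0.0
```

Run:
```python
from h import *
for n in ('top','side'):
    p=snap(n,n+'9.png')
    for b,at in (('bracket_short',(577,291)),('bracket_mid',(511,291)),('bracket_tall',(445,291))):
        try: x,f,alt,c,d=fit(p,b,at=at,z=50,a0s=[1.58,1.58+np.pi]); print(n,b,x.round(2),round(f,3),round(alt,3),round(d,1))
        except ValueError: print(n,b,'none')
    print([w(p,d['at']).round(0).tolist() for d in cams.tip_of(p,'lever_handle')[:1]],[w(p,d['at']).round(0).tolist() for d in cams.tip_of(p,'shelf')[:1]])
p=cv2.imread('pics/side9.png')[120:220,160:320]; q=cv2.imread('pics/top9.png')[130:270,110:270]
cv2.imwrite('pics/n9.png',np.hstack([cv2.resize(p,(480,300),interpolation=2),cv2.resize(q,(320,280),interpolation=2).copy() if 0 else cv2.resize(q,(320,300),interpolation=2)]))
```

```text
top bracket_short [579.26 289.84   4.73] 0.105 0.181 0.3
top bracket_mid [514.74 294.47   1.59] 0.476 0.529 4.1
top bracket_tall [444.45 299.19   4.67] 0.87 0.88 10.1
[[448.0, 287.0, 50.0]] [[510.0, 288.0, -1.0]]
side bracket_short [577.13 290.55   4.72] 0.095 0.138 1.6
side bracket_mid [510.87 291.77   1.58] 0.108 0.121 0.9
side bracket_tall [444.88 292.23   1.63] 0.116 0.127 0.2
[[650.0, 94.0, 193.0]] [[512.0, 296.0, 0.0]]
```

View pics/n9.png

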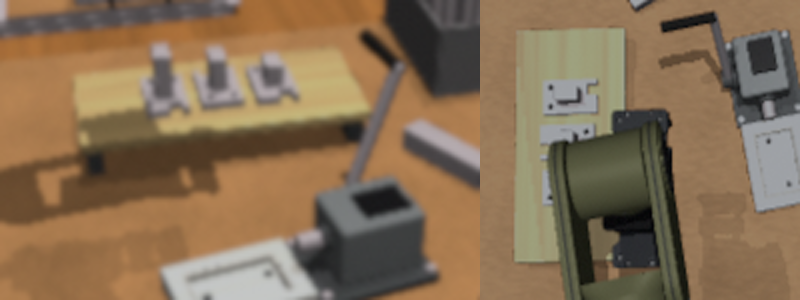

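All three stand in an even row on the middle line, the nest is empty and the lever is home. The arm is clear, so I'm handing in.

```bash
python3 -c "
from h import *
print(workorder.finish_job())"
```

```text
the job is handed in; nothing more can be done
None
```

I numbered all three brackets in the press, tall, then mid, then short, and handed the job in at about 91 s; they stand in one row on the shelf's middle line with gaps of about 16 mm, the lever is home, and no verdict came back.

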